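Lever open the amulet display case

TASK

The lidded blue jar stands in the way in front of the sloping display case: first slide it along the table, without lifting or tipping it, until it stands wholly on the round cork coaster. Then take the flat-bladed scraper, lever up the case's hinged cover with its blade at the notch and swing the cover wide open (over 60 degrees), so that it stays open; the gripper and arm themselves must not press on the case or cover. Lay the scraper back flat on the felt mat, and leave everything else on the table where it stands.

Things in the scene. Friction and masses are not known exactly. Their poses are not given: they have to be found in the camera images.
- case: Fixed wooden display case on a dark wooden stand; origin on the table under the case's middle, x axis points level from the notched front to the hinge, z up. The flat case (150 mm up the slope, 160 mm wide along y, 34 mm thick without the cover) slopes up towards +x at 32 degrees (0.56 rad); the middle of its rim plane is 200 mm above the origin. The stand lies behind the case's front edge.
- slot (a point): Middle of the mouth of the notch in the case's front edge (axes as case; 61 mm before and 156 mm above its origin). The notch is 80 mm wide (along y), 10 mm high between its floor and the cover's underside, and runs 30 mm deep up the slope (32 degrees above level, towards +x); the point is half-way up the 10 mm, at the cover's front edge. The table is clear under it.
- hinge (a point): Middle of the cover's hinge axis (along the case's y), at the high rear edge, 150 mm up the slope from the cover's front edge, level with the cover's underside; axes as case; 240 mm above the table.
- lid (a joint): Angle of the cover: glazed dark-wood frame 150 x 160 x 8 mm, no handle, closed at 0, grows as its front edge rises, stop at 1.7 rad. Stiff hinge: it stays where it is left; 1 to 2 N at the front edge moves it.
- jar: Loose round blue glazed jar with a low lid, 100 mm diameter (upright wall from 8 to 46 mm height), 66 mm high with its small knob, about 0.5 kg, too wide to grasp; origin at the middle of its underside. Stands in front of the case.
- coaster: Thin round cork coaster lying flush on the table, 170 mm diameter, 1 mm; origin at its middle. Lies left or right, things slide freely on it.
- felt: Thin grey felt mat flush on the table, 250 mm (its x) by 140 mm (its y), 1 mm; origin at its middle.
- scraper: Loose scraper, 180 mm long, lying flat along its x axis, blade to +x; origin at the middle of its length on the underside. Dark wooden handle x -90 to 0 mm, 20 mm wide (y), 26 mm high; steel blade x 0 to 90 mm, 30 mm wide, 3 mm thick, at 13 mm height (half the handle's height). 0.12 kg. It starts on the felt mat.
- amulet2: Bystander: another amulet in a square clear case 62 x 62 x 22 mm, beside the display case; origin under its middle.
- brasspot: Bystander: brass pot, 68 mm diameter, 66 mm high, beyond the coaster; origin at its foot.
- amulet: Bystander: amulet in a square clear case 62 x 62 x 22 mm, on the robot's side of the coaster; origin under its middle.
- tin: Bystander: flat aluminium tin, 72 mm diameter, 26 mm high, on the robot's side of the felt mat; origin under its middle.
- pliers: Bystander: pliers, 125 mm long (x), 40 mm wide, 12 mm high, beyond the felt mat; origin under the middle.
Not all that is in view belongs to the job. There is more than one size of the scraper; the one meant has the size given above.

How it is judged (in metres and radians):
On the way, in this order (a step that is already met when the one before it is completed fails the run):
1. the jar stands at rest wholly on the coaster, the cover still shut (horizontal distance between jar and coaster below 0.035 m and angle between jar's own z axis and vertical below 0.1 rad and linear speed of jar below 0.02 m/s and value of joint lid below 0.15 rad), for 0.2 s.
2. the cover is swung over 60 degrees open (value of joint lid above 1.05 rad), for 0.2 s.
At the end, for the whole second after the job is handed in: Jar upright, at rest, within 35 mm of the coaster's middle; cover open over 1.05 rad; scraper flat (0.12 rad) and at rest on the felt mat, its middle within 80 mm along and 70 mm across of the mat's; bystanders moved under 30 mm (horizontal distance between jar and coaster below 0.035 m and angle between jar's own z axis and vertical below 0.1 rad and linear speed of each of jar, scraper below 0.02 m/s and value of joint lid above 1.05 rad and x of scraper in the frame of felt between -0.08 and 0.08 m and y of scraper in the frame of felt between -0.07 and 0.07 m and height (world z) of scraper below 0.008 m and angle between scraper's own z axis and vertical below 0.12 rad); the robot touches nothing.
It fails at once if the jar is lifted off the table or tipped (height (world z) of jar above 0.02 m or angle between jar's own z axis and vertical above 0.4 rad).
It fails at once if the gripper or arm presses on the case or its cover (contact force between any of the fingers, the arm and case above 2 N).
It fails at once if a bystander is moved by more than 30 mm (distance of any of brasspot, amulet2, amulet, tin, pliers from where it was at the start of the episode above 0.03 m).
It also fails if it takes over 72 s, if anything falls off the work surface, if the arm or the gripper's body presses on something with over 40 N, if the wrist force passes 120 N, or if a joint passes its speed limit or range.

ROBOT

A 7-joint arm with a two-finger parallel gripper is mounted at the origin on the work surface. World frame = base frame: x ahead of the robot, y to its left, z up, the work surface at z = 0. Lengths are in m, angles in degrees, forces in N, time in s.
With the tool pointing down it reaches from about 0.425 to 0.875 m from the base axis. Payload 4.7 kg.
Tool frame: the origin (TCP) lies on the centre line of the jaws, within the pads' length; the fingertips stand ahead of it and the grasp point (between the pads) lies 2 mm behind it (env.tip_reach is the x of the fingertips in the tool frame, in m); x points along the fingers, z is the direction in which the jaws open and shut, and the axes are right-handed (so a half turn about x gives the same grasp; the last joint's range is limited). The gripper opens to 87 mm and grips with 3 to 60 N. Pads are 19 mm wide; open, the fingers measure 117 mm over their backs; the gripper's body (75 mm by 190 mm) begins 51 mm behind the grasp point.
Start: joints at [-72.187, 18.392, -4.016, 83.108, 1.295, 78.541, -3.26], TCP at [0.19, 0.622, 0.24] pointing down, gripper open.
Joint ranges: [-163.93, 163.93], [-17.29, 119.83], [-79.2, 71.16], [3.27, 140.29], [-89.18, 269.18], [5.43, 117.66], [-154.24, 154.24]. Speed limits (degrees/s): [147.25, 147.25, 180, 180, 180, 180, 180].

INTERFACE

Orientations are given as [roll, pitch, yaw] about the fixed x, y, z axes, in that order (R = Rz(yaw) Ry(pitch) Rx(roll)).
In Python, from cell import telemetry, optics, env, models gives the robot as it stands.
- The arm moves only by the shell command python3 -m pendant 'ROWS' [FORCE]. ROWS is JSON, a list of rows, each a list of 3 entries, a list of its own where there are three numbers: the finger opening in mm, from 0 to 87, then the shift along the tool's x, y, z in mm, then the turn, a rotation vector about the tool's x, y, z in rad. A call has 1 to 10 rows; each row is the pose to reach, as a shift and turn from the pose commanded when the call began, along the tool's axes at that moment; what a row does not reach only later rows make up. A row lasts 1/12 s, in which the tool goes at most 41.7 mm and 7.16 degrees, less where a joint would pass 70% of its speed; a pose out of reach is approached as far as the arm can. A call with a gripper value outside its range is refused whole. The fingers move at their own pace and stop on an object; FORCE is the grip in N (left out, the last holds). Time passes only in rows, so rows that repeat a pose let the fingers close. It gives the time, the measured TCP pose, the force and the opening at its end, in the units of the state.
- telemetry.get_obs(): the state, without advancing time (a new reading comes with each control period).
- optics.read_camera(name): name is "scene" or "top" or "wrist"; returns a dict with "image" (480x640x3 uint8, blue, green, red), "range_z" (480x640 float32, m along the optical axis (not along the pixel's ray), 0 where there is no reading), "fx", "fy", "cx", "cy" (pixels), "k1" (the pictures are not rectified: a ray, as slopes to the right and down, at radius r is drawn at 1 + k1 r^2 times it, then the intrinsics apply), "cam_to_world" (4x4, takes a point from camera to world coordinates). Camera axes: x right, y up, looking along -z (the intrinsics and any distortion apply to the point x, -y, -z); pixel columns grow to the right and rows downward; lengths in m; the calibration is good to about 2 mm. A picture is of the moment at which its call begins.
- env.sign_off(): hands the job in, once; it reports no verdict.
Trained networks look in the newest picture that a camera, given by its name, has taken for a name from the list of things; names that differ only in an ending like _2 or _b are one class to them, and where a whole thing is asked for, a point or a joint stands for the part that bears it (a point fixed in the world has none). Each returns a list of dicts, best first, with "confidence" (0 to 1); they miss things now and then, are a little off and sometimes report something else, mostly with a low value. They report only what shows in the picture. A call takes as long as a camera call. They do not tell look-alikes from the thing itself.
- models.masks_of(camera, label): "pixels" (480x640 bool, what is visible of it) and "extent" ([left, top, right, bottom] as shares, 0 to 1, of the picture: columns of its width, rows of its height, round what is visible of it).
- models.landmark_of(camera, label): "centre" ([row, column] as shares, 0 to 1, of the picture: columns of its width, rows of its height: a listed point, or the origin of a listed thing).
The state is a dict: "time_s": time; "qpos": joint angles; "joint_velocities": joint speeds; "effort": joint torques, N m; "tool_pos": TCP position; "tool_rot": TCP orientation; "force": force on the tool from outside, world axes, zero at the start; "wrist_torque": the same for the moment, N m; "grip_width": finger opening in m.
Only numpy, scipy, OpenCV 4.12 (cv2) and the standard library are available. Lean on these libraries where they do the work, as an engineer would, in place of code of your own. Each camera call takes 0.05 s, during which the arm holds its last target.

## Working session

There is one attempt and no reset: what is moved stays moved. The work goes in short steps, Python scripts to look and compute and a shell command to move; the robot and the scene stay as the last step left them, time stands still between calls to the robot, and variables do not carry over. Pictures are saved under pics/ and viewed, and the job is handed in when it is done.

```bash
ls -la; mkdir -p pics; python3 - <<'E'
from cell import telemetry, optics, env, models
import cv2
o=telemetry.get_obs()
for k,v in o.items(): print(k,v)
print(env.tip_reach)
for n in ["scene","top","wrist"]:
    c=optics.read_camera(n); cv2.imwrite(f"pics/a_{n}.png",c["image"])
    print(n,c["fx"],c["fy"],c["cx"],c["cy"],c["k1"]); print(c["cam_to_world"].round(3).tolist() if hasattr(c["cam_to_world"],'round') else c["cam_to_world"])
E
```

```text
total 12
drwxr-xr-x  3 agent agent 4096 Dec  6 08:46 .
drwxr-xr-x 23 root  root  4096 Dec  6 08:46 ..
drwxr-xr-x  2 agent agent 4096 Dec  6 08:46 pics
time_s 0.0
qpos [-72.18772527  18.44055052  -4.01532668  83.17556489   1.29385778
  78.5390931   -3.26000977]
joint_velocities [-0.04089601 -0.00862994 -0.02792029 -0.07289426  0.00347227  0.05810183
 -0.00348407]
effort [ 2.49909465e-05 -4.91291821e+01 -4.04321887e-01 -3.12515116e+01
 -6.40980061e-02  4.40289569e-02  1.86002562e-04]
tool_pos [0.18998043 0.62107553 0.23843873]
tool_rot [-177.59141814   89.8898717  -104.59436062]
force [-0.33875423 -0.93076186  0.17933416]
wrist_torque [ 0.02990739 -0.06415939  0.01278198]
grip_width 0.08708540347021353
0.017
scene 479.3178898214997 479.3178898214997 323.6995019961128 245.36062482358332 -0.08148919459780254
[[0.738, -0.501, 0.452, 1.001], [0.675, 0.536, -0.507, -0.549], [0.012, 0.679, 0.734, 0.915], [0.0, 0.0, 0.0, 1.0]]
top 484.98463546949785 484.98463546949785 316.29193024227595 236.2674862886988 0.006709472429504165
[[-0.023, 0.978, -0.207, 0.308], [-1.0, -0.022, 0.007, 0.01], [0.002, 0.207, 0.978, 1.303], [0.0, 0.0, 0.0, 1.0]]
wrist 405.0612444801966 405.0612444801966 315.27061992912 241.1390272623088 0.03101519315021289
[[0.292, -0.915, -0.277, 0.114], [0.956, 0.279, 0.086, 0.645], [-0.001, -0.29, 0.957, 0.382], [0.0, 0.0, 0.0, 1.0]]
```

View pics/a_scene.png

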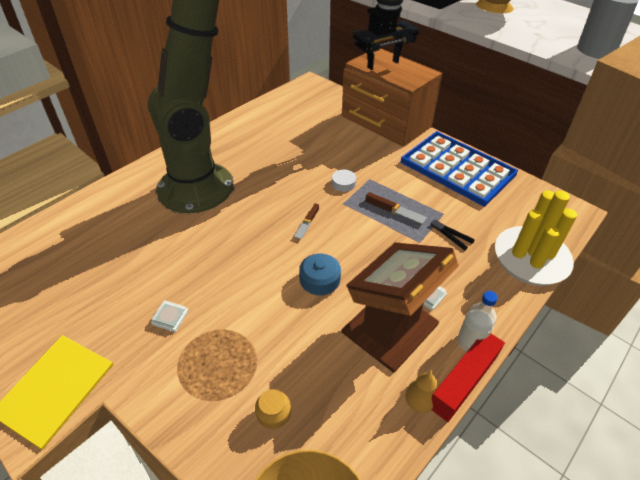

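View pics/a_top.png

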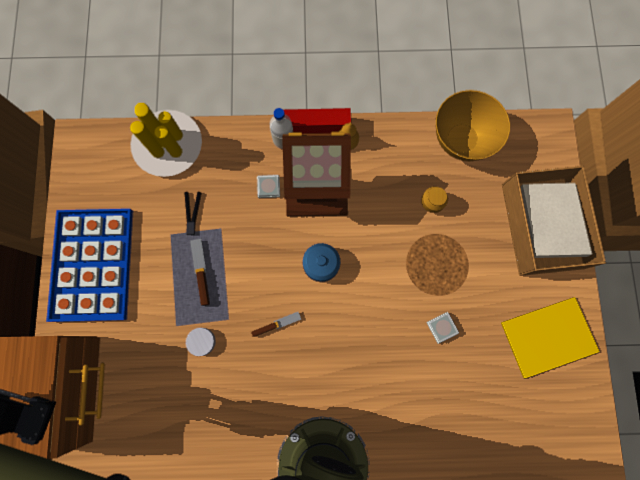

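View pics/a_wrist.png

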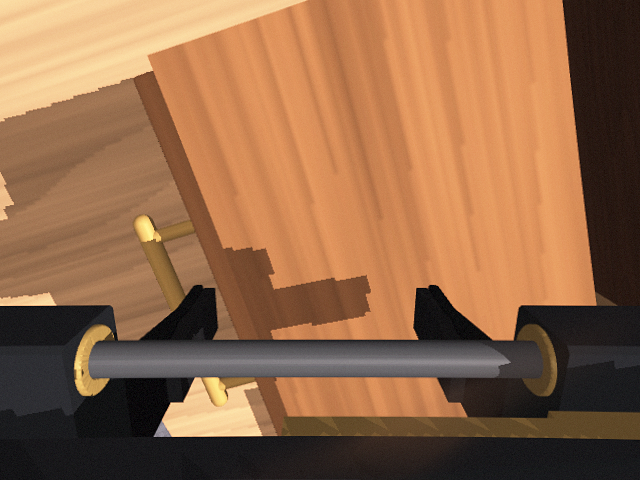

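The pictures show the jar at top (321,262), coaster (437,264), case (316,170), felt with the scraper (200,275), a smaller look-alike scraper (278,324), pliers (192,212), tin (200,342), amulet (443,328), amulet2 (268,187) and brass pot (435,200). Next I measure them.

```bash
cat > h.py <<'E'
from cell import telemetry, optics, env, models
import numpy as np, cv2
from scipy.spatial.transform import Rotation as R
def ray(c,u,v):
    u=np.asarray(u,float);v=np.asarray(v,float)
    xd=(u-c["cx"])/c["fx"]; yd=(v-c["cy"])/c["fy"]
    x,y=xd.copy(),yd.copy()
    for _ in range(10):
        s=1+c["k1"]*(x*x+y*y); x=xd/s;y=yd/s
    return x,y
def deproj(c,u,v,z):
    x,y=ray(c,u,v)
    P=np.stack([x*z,-y*z,-z,np.ones_like(z)],-1)
    return (P@np.asarray(c["cam_to_world"]).T)[...,:3]
def cloud(c,mask):
    v,u=np.nonzero(mask&(c["range_z"]>0)); return deproj(c,u,v,c["range_z"][v,u].astype(float))
def onplane(c,u,v,h):
    T=np.asarray(c["cam_to_world"]); x,y=ray(c,u,v)
    d=np.stack([x,-y,-np.ones_like(x)],-1)@T[:3,:3].T
    o=T[:3,3]; t=(h-o[2])/d[...,2]; return o+t[...,None]*d
def project(c,P):
    T=np.linalg.inv(np.asarray(c["cam_to_world"])); p=np.atleast_2d(P)@T[:3,:3].T+T[:3,3]
    x=p[:,0]/-p[:,2]; y=-p[:,1]/-p[:,2]; s=1+c["k1"]*(x*x+y*y)
    return np.stack([c["cx"]+c["fx"]*x*s,c["cy"]+c["fy"]*y*s],-1)
def tool():
    o=telemetry.get_obs(); return np.array(o["tool_pos"]),R.from_euler('xyz',o["tool_rot"],degrees=True)
E
python3 - <<'E'
from h import *
for cam in ["top","scene"]:
    c=optics.read_camera(cam); print("==",cam)
    for n in ["jar","coaster","felt","scraper","case","lid","slot","hinge","amulet2","brasspot","amulet","tin","pliers"]:
        for m in models.masks_of(cam,n)[:3]:
            px=m["pixels"]; P=cloud(c,px)
            if len(P)<5: print(n,"few");continue
            r=cv2.minAreaRect((P[:,:2]*1000).astype(np.float32))
            print(n,round(m["confidence"],2),px.sum(),"rect",np.round(r[0],0),np.round(r[1],0),round(r[2],1),"z",np.round(np.percentile(P[:,2],[2,50,98])*1000), "med",np.round(np.median(P[:,:2],0)*1000))
        for m in models.landmark_of(cam,n)[:2]:
            print("   lm",n,round(m["confidence"],2),np.round([m["centre"][1]*640,m["centre"][0]*480],1))
E
```

```text
== top
jar 0.6 1146 rect [504. -10.] [97. 96.] 61.2 z [26. 56. 66.] med [501.  -9.]
   lm jar 0.87 [319.  263.3]
coaster 0.85 3088 rect [ 501. -325.] [171. 169.] 9.3 z [-5.  1.  6.] med [ 498. -324.]
   lm coaster 0.93 [436.6 262.4]
   lm coaster 0.19 [190.5 212.8]
felt 0.81 4050 rect [482. 320.] [251. 142.] 5.5 z [-5.  0.  6.] med [472. 324.]
   lm felt 0.78 [199.4 275. ]
   lm felt 0.16 [316.4 190.5]
scraper 0.95 731 rect [493. 316.] [188.  36.] 8.6 z [-1. 16. 29.] med [497. 313.]
scraper 0.6 332 rect [350. 112.] [ 23. 128.] 17.0 z [ 5. 13. 23.] med [351. 102.]
scraper 0.44 4190 rect [710.  -2.] [159. 138.] 89.5 z [169. 207. 245.] med [709.  -2.]
   lm scraper 0.93 [276.5 327. ]
   lm scraper 0.67 [200.5 275.1]
case 0.68 5560 rect [761.  -6.] [193. 250.] 89.1 z [  8. 198. 245.] med [696.  -1.]
   lm case 0.88 [312.5 190.1]
lid 0.96 4219 rect [741.   4.] [201. 171.] 0.3 z [169. 207. 245.] med [709.  -2.]Traceback (most recent call last):
  File "<stdin>", line 10, in <module>
ValueError: it knows: amulet, brasspot, case, coaster, felt, hinge, jar, pliers, scraper, slot, tin
```

```bash
python3 - <<'E'
from h import *
for cam in ["top","scene"]:
    c=optics.read_camera(cam); print("==",cam)
    for n in ["jar","coaster","felt","scraper","case","slot","hinge","brasspot","amulet","tin","pliers"]:
        if cam=="top" and n in("jar","coaster","felt","scraper","case"): continue
        try:
          for m in models.masks_of(cam,n)[:3]:
            px=m["pixels"]; P=cloud(c,px)
            if len(P)<5: print(n,"few");continue
            r=cv2.minAreaRect((P[:,:2]*1000).astype(np.float32))
            print(n,round(m["confidence"],2),px.sum(),"rect",np.round(r[0],0),np.round(r[1],0),round(r[2],1),"z",np.round(np.percentile(P[:,2],[2,50,98])*1000), "med",np.round(np.median(P[:,:2],0)*1000))
        except ValueError as e: print(n,e)
        try:
          for m in models.landmark_of(cam,n)[:2]:
            print("   lm",n,round(m["confidence"],2),np.round([m["centre"][1]*640,m["centre"][0]*480],1))
        except ValueError as e: print(n,e)
# lid plane fit from top
c=optics.read_camera("top"); m=models.masks_of("top","case")
m=models.masks_of("top","lid")[0]["pixels"]; m=cv2.erode(m.astype(np.uint8),np.ones((5,5)))>0
P=cloud(c,m); A=np.c_[P[:,:2],np.ones(len(P))]
k=np.ones(len(P),bool)
for _ in range(5):
    s=np.linalg.lstsq(A[k],P[k,2],rcond=None)[0]; r=P[:,2]-A@s; k=np.abs(r)<.006
print("plane",s,"slope deg",np.degrees(np.arctan(np.hypot(*s[:2]))),"dir",np.degrees(np.arctan2(s[1],s[0])),k.mean(),r[k].std())
E
```

```text
== top
slot 0.74 5500 rect [763.  -3.] [188. 248.] 89.8 z [ 10. 198. 245.] med [696.  -2.]
slot 0.42 3008 rect [ 500. -325.] [167. 168.] 62.1 z [-5.  1.  6.] med [ 498. -324.]
   lm slot 0.68 [200.1 277.2]
   lm slot 0.64 [315.5 196.7]
hinge 0.9 5400 rect [744.   2.] [212. 175.] 1.2 z [ 10. 198. 245.] med [696.  -1.]
   lm hinge 0.92 [312.8 134.3]
   lm hinge 0.28 [317.7 190.9]
brasspot 0.79 526 rect [ 668. -319.] [65. 60.] 64.9 z [25. 61. 71.] med [ 664. -315.]
   lm brasspot 0.92 [428.3 204.7]
amulet 0.87 616 rect [ 329. -326.] [66. 68.] 23.2 z [ 1. 21. 27.] med [ 330. -320.]
amulet 0.75 489 rect [726. 132.] [61. 62.] 0.7 z [ 6. 21. 27.] med [724. 129.]
   lm amulet 0.65 [268.6 186.1]
   lm amulet 0.64 [442.5 326.4]
tin 0.78 656 rect [308. 309.] [70. 75.] 35.5 z [ 5. 25. 30.] med [309. 306.]
   lm tin 0.69 [202.1 344.2]
pliers 0.66 377 rect [655. 344.] [ 42. 120.] 87.8 z [ 1. 11. 16.] med [653. 343.]
   lm pliers 0.86 [193.2 212.1]
== scene
jar 0.92 1445 rect [512. -14.] [98. 93.] 56.0 z [11. 53. 65.] med [522. -25.]
   lm jar 0.57 [322.  283.2]
   lm jar 0.22 [275.1 417.7]
coaster
[... 1001 characters left out ...]
.] [61. 24.] 84.8 z [ 1. 19. 23.] med [752. 122.]
   lm brasspot 0.59 [275.8 415. ]
amulet 0.97 812 rect [ 325. -321.] [76. 76.] 24.9 z [-1. 20. 24.] med [ 339. -327.]
amulet 0.63 274 rect [752. 138.] [77. 24.] 87.5 z [-1. 19. 23.] med [752. 125.]
   lm amulet 0.62 [171.5 319.3]
   lm amulet 0.52 [428.1 294.7]
tin 0.57 437 rect [313. 306.] [70. 74.] 8.2 z [ 1. 24. 28.] med [320. 301.]
   lm tin 0.77 [344.7 181.4]
pliers 0.97 473 rect [659. 354.] [ 56. 128.] 81.0 z [-2.  9. 14.] med [667. 346.]
   lm pliers 0.87 [450.3 234.7]
   lm pliers 0.37 [371.7 268.6]
plane [ 0.6049523  -0.00590124 -0.22151502] slope deg 31.173144600629275 dir -0.5588963753373194 0.9631324004305705 0.0026498452169117564
```

```bash
python3 - <<'E'
import cv2
im=cv2.imread("pics/a_top.png")[80:360,140:480]; cv2.imwrite("pics/b_top.png",cv2.resize(im,(728,600),interpolation=cv2.INTER_CUBIC))
im=cv2.imread("pics/a_scene.png")[160:380,280:480]; cv2.imwrite("pics/b_scene.png",cv2.resize(im,(545,600),interpolation=cv2.INTER_CUBIC))
E
```

```text
(no output)
```

View pics/b_top.png

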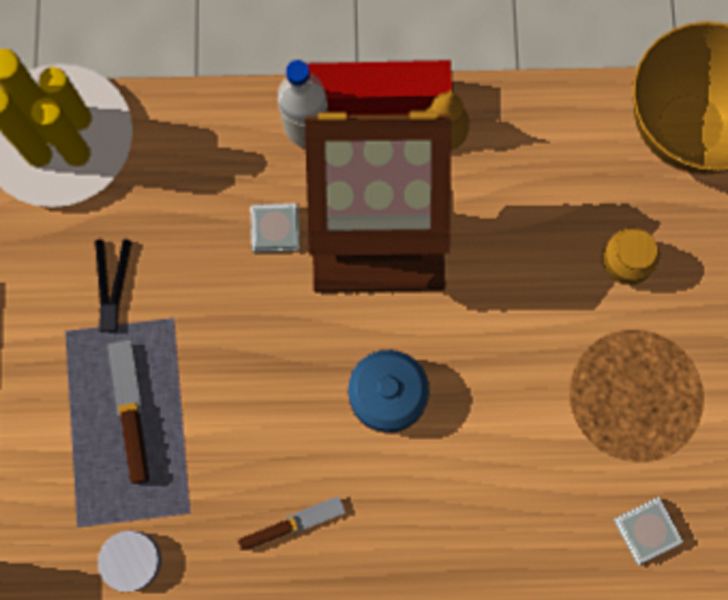

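View pics/b_scene.png

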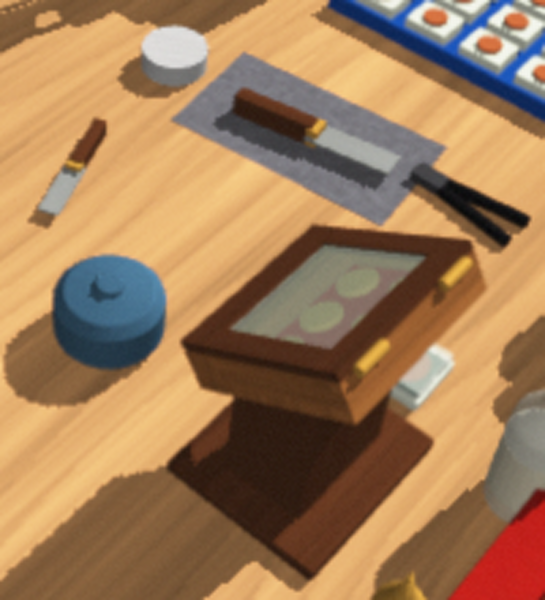

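```bash
cat > fit.py <<'E'
from h import *
from scipy.optimize import minimize, least_squares
print("tool R\n",tool()[1].as_matrix().round(3))
cs={}; ms={}
for cam in ["top","scene"]:
    cs[cam]=optics.read_camera(cam)
    for n in ["jar","lid","scraper"]: ms[cam,n]=models.masks_of(cam,n)
def sil(c,P,hull=True):
    m=np.zeros((480*4,640*4),np.uint8); p=project(c,P)
    cv2.fillConvexPoly(m,cv2.convexHull((p*4+1.5).astype(np.float32)).astype(np.int32),1); return m>0
def up(m): return cv2.resize(m.astype(np.uint8),None,fx=4,fy=4,interpolation=cv2.INTER_LINEAR)>0
def iou(a,b): return (a&b).sum()/max(1,(a|b).sum())
def run(name,model,masks,x0,steps):
    U={k:up(v) for k,v in masks.items()}
    f=lambda q:-np.mean([iou(sil(cs[k],model(q)),U[k]) for k in U])
    s=np.vstack([x0]+[np.array(x0)+np.eye(len(x0))[i]*steps[i] for i in range(len(x0))])
    r=minimize(f,x0,method="Nelder-Mead",options=dict(initial_simplex=s,maxiter=120,xatol=2e-4,fatol=1e-4))
    print(name,list(masks),r.x.round(4),"IoU",round(-r.fun,3)); return r.x
def rot(q): return np.array([[np.cos(q),-np.sin(q)],[np.sin(q),np.cos(q)]])
t=np.arange(0,2*np.pi,.1)
def jar(q):
    P=[]
    for h,r in [(.008,.05),(.046,.05),(.002,.044),(.056,.03)]: P.append(np.c_[q[0]+r*np.cos(t),q[1]+r*np.sin(t),0*t+h])
    return np.vstack(P)
a=np.radians(32)
def lid(q):
    P=[]
    for s in (0,.150):
        for n in (0,.008):
            for y in (-.08,.08):
                P.append([-.0636+s*np.cos(a)-n*np.sin(a),y,.1603+s*np.sin(a)+n*np.cos(a)])
    P=np.array(P); P[:,:2]=P[:,:2]@rot(q[2]).T+q[:2]; return P
def scr(q):
    P=[]
    for x0,x1,w,z0,z1 in [(-.09,0,.01,0,.026),(0,.09,.015,.0115,.0145)]:
        for x in (x0,x1):
            for y in (-w,w):
                for z in (z0,z1): P.append([x,y,z+.001])
    P=np.array(P); P[:,:2]=P[:,:2]@rot(q[2]).T+q[:2]; return P
for n,mod,x0,st in [("jar",jar,[.507,-.012],[.01,.01]),("lid",lid,[.712,-.003,0],[.01,.01,.03]),("scraper",scr,[.493,.316,.15],[.01,.01,.05])]:
    best={}
    for cam in ["top","scene"]:
        c=cs[cam]
        good=[m for m in ms[cam,n] if iou(up(m["pixels"]),sil(c,mod(x0)))>.3]
        if good: best[cam]=good[0]["pixels"]
    for cam in best: run(n,mod,{cam:best[cam]},x0,st)
    if len(best)>1: run(n,mod,best,x0,st)
E
python3 fit.py
```

```text
tool R
 [[ 0.    -0.956  0.292]
 [ 0.     0.292  0.956]
 [-1.    -0.     0.   ]]
jar ['top'] [ 0.5073 -0.0105] IoU 0.954
jar ['scene'] [ 0.5088 -0.0097] IoU 0.954
jar ['top', 'scene'] [ 0.5079 -0.0096] IoU 0.95
lid ['top'] [ 0.7099 -0.0023 -0.0236] IoU 0.973
lid ['scene'] [ 0.7121 -0.0016 -0.0164] IoU 0.963
lid ['top', 'scene'] [ 0.7115 -0.0018 -0.0193] IoU 0.961
scraper ['top'] [0.4918 0.3132 0.1771] IoU 0.906
scraper ['scene'] [0.4955 0.3127 0.1891] IoU 0.854
scraper ['top', 'scene'] [0.492  0.3127 0.1741] IoU 0.877
```

```bash
cat >> h.py <<'E'
def goto(pos,yaw=0.,tilt=0.,tipoff=None):
    """tool down, tool z along world direction yaw(deg) ; tilt: forward tilt (deg) about tool z: tool x leans"""
    p,Rc=tool(); y=np.radians(yaw)
    z=np.array([np.cos(y),np.sin(y),0]); x=np.array([0,0,-1.]); 
    x=R.from_rotvec(z*np.radians(tilt)).apply(x); yy=np.cross(z,x)
    Rt=R.from_matrix(np.stack([x,yy,z],1))
    d=Rc.inv().apply(np.asarray(pos)-p)*1000; rv=(Rc.inv()*Rt).as_rotvec()
    print("shift mm",d.round(1),"turn",rv.round(4),"rows",np.linalg.norm(d)/41.7,np.degrees(np.linalg.norm(rv))/7.16)
def state():
    o=telemetry.get_obs(); print("t",round(o["time_s"],2),"pos",np.round(np.array(o["tool_pos"])*1000,1),"force",np.round(o["force"],2),"tq",np.round(o["wrist_torque"],2),"w",round(o["grip_width"]*1000,1),"q",np.round(o["qpos"],1)); print(tool()[1].as_matrix().round(3).tolist())
E
python3 -c "
from h import *
goto([.508,.095,.24],0)"
python3 -m pendant '[[60,[0,-457,-412],[1.274,0,0]],[60,[0,-457,-412],[1.274,0,0]],[60,[0,-457,-412],[1.274,0,0]],[60,[0,-457,-412],[1.274,0,0]],[60,[0,-457,-412],[1.274,0,0]],[60,[0,-457,-412],[1.274,0,0]],[60,[0,-457,-412],[1.274,0,0]],[60,[0,-457,-412],[1.274,0,0]],[60,[0,-457,-412],[1.274,0,0]],[60,[0,-457,-412],[1.274,0,0]]]' 30
python3 -c "
from h import *
state();goto([.508,.095,.12],0)"
```

```text
shift mm [-4.000e-01 -4.580e+02 -4.106e+02] turn [ 1.2741e+00  2.0000e-04 -0.0000e+00] rows 14.750481470128062 10.195216107827266
time_s: 3.93
tool_pos: [0.4052, 0.2624, 0.24]
tool_rot: [56.9, 89.9, 57.9]
force: [0.5, 1.3, 0.6]
grip_width: 0.0605
t 3.93 pos [405.2 262.4 240. ] force [0.46 1.35 0.61] tq [-0.05 -0.03 -0.01] w 60.5 q [-52.4  -2.6  15.9 106.6   0.7  75.8 -35.6]
[[0.001, -0.018, 1.0], [0.001, 1.0, 0.018], [-1.0, 0.001, 0.001]]
shift mm [ 119.9 -169.4   99.7] turn [ 0.018   0.0007 -0.0011] rows 5.521049340979596 0.1446138772711338
```

```bash

python3 -m pendant '[[60,[120,-170,100],[0.018,0,0]],[60,[120,-170,100],[0.018,0,0]],[60,[120,-170,100],[0.018,0,0]],[60,[120,-170,100],[0.018,0,0]],[60,[120,-170,100],[0.018,0,0]],[60,[120,-170,100],[0.018,0,0]],[60,[210,-170,100],[0.018,0,0]],[60,[210,-170,100],[0.018,0,0]],[60,[210,-170,100],[0.018,0,0]],[60,[210,-170,100],[0.018,0,0]]]'
python3 - <<'E'
from h import *
state();goto([.508,.095,.030],0)
c=optics.read_camera("scene"); cv2.imwrite("pics/c_scene.png",cv2.resize(c["image"][120:360,200:520],(800,600)))
E
```

```text
time_s: 4.77
tool_pos: [0.506, 0.096, 0.0273]
tool_rot: [-157.5, 89.6, -157.2]
force: [0.3, 0.1, 0.5]
grip_width: 0.06
t 4.77 pos [506.   96.   27.3] force [0.33 0.12 0.48] tq [-0.05  0.02 -0.03] w 60.0 q [-37.9  15.6  27.  115.3  -8.9  51.4  -5.9]
[[-0.006, -0.006, 1.0], [-0.003, 1.0, 0.006], [-1.0, -0.003, -0.006]]
shift mm [-2.7 -1.1  2. ] turn [ 0.006  -0.0061  0.0025] rows 0.08538979405398946 0.07126970742285806
```

View pics/c_scene.png

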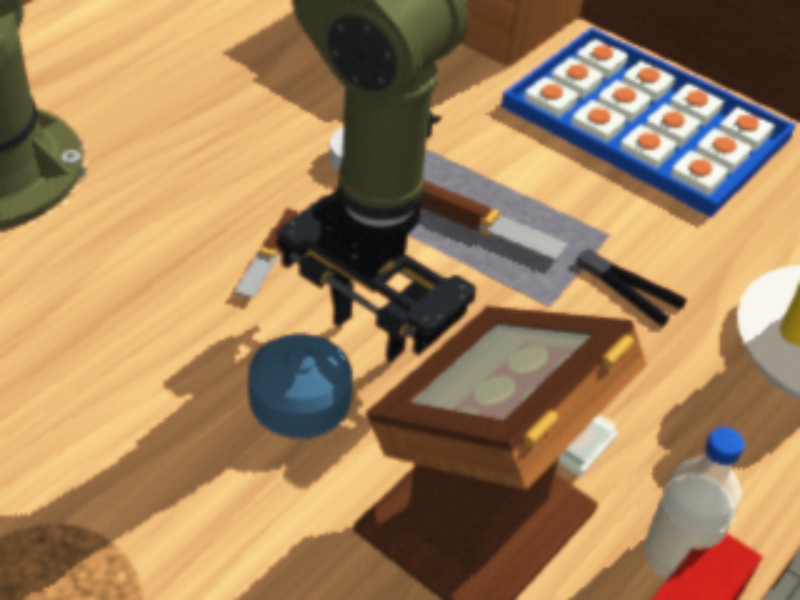

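```bash

python3 -m pendant '[[60,[-2,-25,2],[0.005,-0.006,0]],[60,[-2,-42,2],[0.005,-0.006,0]],[60,[-2,-50,2],[0.005,-0.006,0]],[60,[-2,-58,2],[0.005,-0.006,0]],[60,[-2,-68,2],[0.005,-0.006,0]],[60,[-2,-80,2],[0.005,-0.006,0]],[60,[-2,-94,2],[0.005,-0.006,0]],[60,[-2,-109,1],[0.005,-0.006,0]],[60,[-2,-124,1],[0.005,-0.006,0]],[60,[-2,-139,0],[0.005,-0.006,0]]]'
python3 -m pendant '[[60,[0,-15,0],[0,0,0]],[60,[0,-30,-1],[0,0,0]],[60,[0,-45,-1],[0,0,0]],[60,[0,-60,-1],[0,0,0]],[60,[0,-75,-2],[0,0,0]],[60,[0,-90,-2],[0,0,0]],[60,[0,-105,-3],[0,0,0]],[60,[0,-118,-3],[0,0,0]],[60,[0,-130,-3],[0,0,0]],[60,[0,-140,-3],[0,0,0]]]'
python3 - <<'E'
from h import *
state()
c=optics.read_camera("scene"); cv2.imwrite("pics/d_scene.png",cv2.resize(c["image"][200:440,150:470],(800,600)))
E
```

```text
time_s: 5.65
tool_pos: [0.5115, -0.0395, 0.0336]
tool_rot: [20.9, 89.4, 21.1]
force: [0.5, 5.1, 2.1]
grip_width: 0.06
time_s: 6.48
tool_pos: [0.5088, -0.1797, 0.0335]
tool_rot: [23.2, 89.4, 23.4]
force: [0.9, 6.2, 5.3]
grip_width: 0.0601
t 6.48 pos [ 508.8 -179.7   33.5] force [0.85 6.23 5.3 ] tq [1.31 0.14 0.01] w 60.1 q [-13.6  18.4  34.8 112.6 -13.7  52.5  28.3]
[[0.009, -0.004, 1.0], [0.004, 1.0, 0.004], [-1.0, 0.004, 0.009]]
```

View pics/d_scene.png

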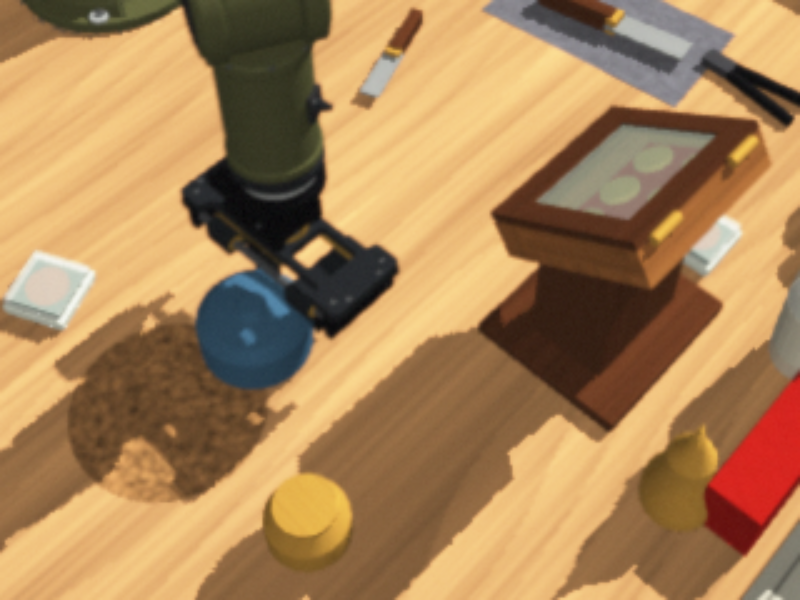

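The jar sits in the cradle at the coaster's edge, upright. I'll measure its offset and push it the rest of the way.

```bash
cat > jar.py <<'E'
from h import *
for cam in ("scene","top"):
    c=optics.read_camera(cam)
    for m in models.masks_of(cam,"jar")[:1]:
        P=cloud(c,m["pixels"]); top=P[P[:,2]>.045]
        wall=P[(P[:,2]>.01)&(P[:,2]<.046)]
        from scipy.optimize import least_squares
        s=least_squares(lambda q:np.hypot(wall[:,0]-q[0],wall[:,1]-q[1])-.05,np.median(top[:,:2],0),loss="soft_l1",f_scale=.003)
        print(cam,m["confidence"],"top med",np.median(top[:,:2],0).round(4),len(wall),"wallfit",s.x.round(4),"zmax",np.percentile(P[:,2],99))
E
python3 jar.py
```

```text
scene 0.92 top med [ 0.5177 -0.2421] 417 wallfit [ 0.5087 -0.2317] zmax 0.06577805636798457
```

```bash

python3 -m pendant '[[60,[0,-12,-1],[0,0,0]],[60,[0,-24,-2],[0,0,0]],[60,[0,-36,-3],[0,0,0]],[60,[0,-48,-4],[0,0,0]],[60,[0,-60,-5],[0,0,0]],[60,[0,-71,-6],[0,0,0]],[60,[0,-80,-7],[0,0,0]],[60,[0,-86,-7],[0,0,0]],[60,[0,-90,-7],[0,0,0]],[60,[0,-92,-7],[0,0,0]]]'
python3 jar.py
```

```text
time_s: 7.57
tool_pos: [0.5, -0.2725, 0.0317]
tool_rot: [25.8, 89.6, 26.0]
force: [-0.8, 7.0, 6.4]
grip_width: 0.0602
scene 0.74 top med [ 0.5087 -0.3312] 422 wallfit [ 0.5007 -0.3206] zmax 0.06719945510450691
```

```bash

python3 -m pendant '[[60,[0,15,0],[0,0,0]],[60,[0,45,0],[0,0,0]],[60,[0,60,0],[0,0,0]],[60,[-40,80,-10],[0,0,0]],[60,[-80,110,-20],[0,0,0]],[60,[-120,140,-30],[0,0,0]],[60,[-160,160,-40],[0,0,0]],[60,[-160,200,-40],[0.12,0,0]],[60,[-160,240,-40],[0.24,0,0]],[60,[-160,280,-40],[0.36,0,0]]]'
python3 - <<'E'
from h import *
state();goto([.4787,.3106,.15],99.7)
E
python3 jar.py
```

```text
time_s: 8.6
tool_pos: [0.46, -0.0273, 0.191]
tool_rot: [18.5, 89.4, 0.7]
force: [-0.0, -0.3, -0.4]
grip_width: 0.0601
t 8.6 pos [460.  -27.3 191. ] force [-0.01 -0.27 -0.42] tq [-0.12  0.02 -0.01] w 60.1 q [-28.8  -4.8  27.8 113.9   2.4  69.7 -19.7]
[[0.011, 0.306, 0.952], [0.0, 0.952, -0.306], [-1.0, 0.003, 0.01]]
shift mm [ 41.2 327.3 -86. ] turn [-2.0508  0.0098  0.0083] rows 8.174912861124758 16.41131756816859
scene 0.72 top med [ 0.5092 -0.3255] 465 wallfit [ 0.5005 -0.3211] zmax 0.06655412657533785
top 0.91 top med [ 0.4967 -0.3192] 131 wallfit [ 0.4988 -0.3234] zmax 0.06734594861737819
```

Jar stands on the coaster within about 5 mm. Now over to the scraper.

```bash

python3 -m pendant '[[60,[0,327,-86],[-2.05,0.01,0.008]],[60,[0,327,-86],[-2.05,0.01,0.008]],[60,[0,327,-86],[-2.05,0.01,0.008]],[60,[0,327,-86],[-2.05,0.01,0.008]],[60,[0,327,-86],[-2.05,0.01,0.008]],[60,[0,327,-86],[-2.05,0.01,0.008]],[60,[0,327,-86],[-2.05,0.01,0.008]],[60,[0,327,-86],[-2.05,0.01,0.008]],[60,[0,327,-86],[-2.05,0.01,0.008]],[60,[0,327,-86],[-2.05,0.01,0.008]]]'
python3 - <<'E'
from h import *
state();goto([.4787,.3106,.15],99.7)
E
```

```text
time_s: 9.63
tool_pos: [0.4754, 0.3123, 0.188]
tool_rot: [76.4, 89.9, 131.2]
force: [0.2, 0.2, -0.2]
grip_width: 0.06
t 9.63 pos [475.4 312.3 188. ] force [ 0.18  0.17 -0.18] tq [-0.1  -0.02  0.04] w 60.0 q [-44.9  10.3  10.1  99.3  -2.   70.6  20.5]
[[-0.001, -0.817, 0.576], [0.001, 0.576, 0.817], [-1.0, 0.002, 0.0]]
shift mm [38.  -3.7  0.5] turn [-0.7835  0.001  -0.0014] rows 0.9160340500725571 6.269753328572112
```

```bash

python3 -m pendant '[[60,[20,-4,0],[-0.784,0,0]],[60,[38,-4,0],[-0.784,0,0]],[60,[38,-4,0],[-0.784,0,0]],[60,[38,-4,0],[-0.784,0,0]],[60,[38,-4,0],[-0.784,0,0]],[60,[38,-4,0],[-0.784,0,0]],[60,[38,-4,0],[-0.784,0,0]],[60,[38,-4,0],[-0.784,0,0]]]'
python3 - <<'E'
from h import *
state()
c=optics.read_camera("wrist"); cv2.imwrite("pics/e_wrist.png",c["image"])
im=c["image"].copy()
for m in models.masks_of("wrist","scraper")[:2]:
    P=cloud(c,m["pixels"]); 
    hnd=P[(P[:,2]>.018)&(P[:,2]<.035)]; bl=P[(P[:,2]>.006)&(P[:,2]<.0175)]
    r=cv2.minAreaRect((P[:,:2]*1000).astype(np.float32)); 
    print(m["confidence"],r, len(hnd),len(bl))
    for Q in (hnd,bl):
        r=cv2.minAreaRect((Q[:,:2]*1000).astype(np.float32)); print(np.round(r[0],1),np.round(r[1],1),round(r[2],2),np.percentile(Q[:,2],[5,50,95]))
E
```

```text
time_s: 10.3
tool_pos: [0.4799, 0.3056, 0.1506]
tool_rot: [22.7, 89.9, 121.8]
force: [0.6, -0.6, -0.4]
grip_width: 0.0599
t 10.3 pos [479.9 305.6 150.6] force [ 0.58 -0.59 -0.41] tq [ 0.03  0.   -0.04] w 59.9 q [-40.6  12.    6.1 101.6  -1.4  66.4  65.1]
[[-0.001, -0.988, -0.157], [0.001, -0.157, 0.988], [-1.0, 0.0, 0.001]]
0.88 ((483.5214538574219, 315.8818359375), (162.48741149902344, 32.0498161315918), 9.602773666381836) 4268 3078
[452.2 310.3] [97.9 21.6] 9.42 [0.02082772 0.0236886  0.02497867]
[483.6 315.3] [162.4  30. ] 9.97 [0.01142339 0.01254509 0.01362708]
0.56 ((364.7904052734375, 101.92501068115234), (2.822338104248047, 20.12246322631836), 16.79070281982422) 0 123Traceback (most recent call last):
  File "<stdin>", line 11, in <module>
    return _quantile_unchecked(
        a, q, axis, out, overwrite_input, method, keepdims, weights)
    return _ureduce(a,
                    func=_quantile_ureduce_func,
    ...<5 lines>...
                    overwrite_input=overwrite_input,
                    method=method)
    r = func(a, **kwargs)
    result = _quantile(arr,
                       quantiles=q,
    ...<2 lines>...
                       out=out,
                       weights=wgt)
    slices_having_nans = np.isnan(arr[-1, ...])
                                  ~~~^^^^^^^^^
IndexError: index -1 is out of bounds for axis 0 with size 0
```

View pics/e_wrist.png

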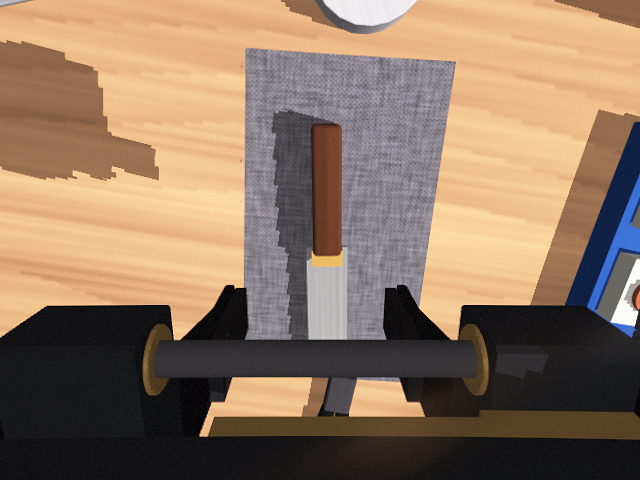

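```bash

python3 - <<'E'
from h import *
c=optics.read_camera("wrist")
for u,v,h in [(326.5,124,.026),(327,256,.026),(327,266,.0145),(327,190,.027),(246,48,0.001),(455,61,.001)]: print(u,v,onplane(c,u,v,h).round(4))
goto([.479,.3145,.022],99.6)
E
```

```text
326.5 124 [0.4035 0.3026 0.026 ]
327 256 [0.4907 0.3174 0.026 ]
327 266 [0.5022 0.3196 0.0145]
327 190 [0.4447 0.3097 0.027 ]
246 48 [0.3651 0.2434 0.001 ]
455 61 [0.3516 0.3807 0.001 ]
shift mm [128.9  -1.1   7.4] turn [-0.0109  0.0019 -0.0005] rows 3.0970927492359905 0.08820312070391316
```

```bash

python3 -m pendant '[[60,[30,-1,8],[-0.01,0.002,0]],[60,[65,-1,8],[-0.01,0.002,0]],[60,[95,-1,8],[-0.01,0.002,0]],[60,[115,-1,8],[-0.01,0.002,0]],[60,[125,-1,8],[-0.01,0.002,0]],[60,[130,-1,8],[-0.01,0.002,0]],[60,[130,-1,8],[-0.01,0.002,0]]]'
python3 - <<'E'
from h import *
state();goto([.4785,.3153,.020],99.6)
E
```

```text
time_s: 11.03
tool_pos: [0.4779, 0.3162, 0.0208]
tool_rot: [82.3, 89.9, -178.1]
force: [-0.6, -0.3, -0.1]
grip_width: 0.0599
t 11.03 pos [477.9 316.2  20.8] force [-0.6  -0.34 -0.07] tq [-0.    0.04 -0.06] w 59.9 q [-40.7  20.9   5.3 107.   -2.4  52.3  65.5]
[[-0.001, -0.986, -0.168], [-0.0, -0.168, 0.986], [-1.0, 0.001, 0.0]]
shift mm [ 0.8 -0.4 -0.9] turn [ 0.0013  0.0002 -0.0012] rows 0.03156140051764686 0.014356846819827561
```

```bash

python3 -m pendant '[[10,[0,0,0],[0,0,0]],[10,[0,0,0],[0,0,0]],[10,[0,0,0],[0,0,0]],[10,[0,0,0],[0,0,0]],[10,[0,0,0],[0,0,0]],[10,[0,0,0],[0,0,0]],[10,[0,0,0],[0,0,0]],[10,[0,0,0],[0,0,0]]]' 60
python3 -m pendant '[[10,[-30,0,0],[0,0,0]],[10,[-70,0,0],[0,0,0]],[10,[-110,0,0],[0,0,0]],[10,[-150,0,0],[0,0,0]],[10,[-180,0,0],[0,0,0]],[10,[-180,0,0],[0,0,0]]]' 60
python3 - <<'E'
from h import *
state();goto([.45,.05,.2],90,-32)
c=optics.read_camera("scene"); cv2.imwrite("pics/f_scene.png",cv2.resize(c["image"][80:320,250:570],(800,600)))
c=optics.read_camera("wrist"); cv2.imwrite("pics/f_wrist.png",c["image"])
E
```

```text
time_s: 11.7
tool_pos: [0.4782, 0.3163, 0.0216]
tool_rot: [13.4, 90.0, 113.0]
force: [-1.3, -1.0, 1.9]
grip_width: 0.0193
time_s: 12.2
tool_pos: [0.4812, 0.3187, 0.209]
tool_rot: [-57.0, 89.3, 42.7]
force: [0.9, 0.2, -1.0]
grip_width: 0.0193
t 12.2 pos [481.2 318.7 209. ] force [ 0.88  0.22 -1.05] tq [ 0.01 -0.12 -0.02] w 19.3 q [-41.3   9.9   5.9  97.1  -1.2  72.3  64.5]
[[0.009, -0.986, -0.169], [0.009, -0.168, 0.986], [-1.0, -0.011, 0.007]]
shift mm [   6.4   76.1 -259.7] turn [ 0.1626  0.0549 -0.547 ] rows 6.491713023308903 4.587739263085848
```

View pics/f_scene.png

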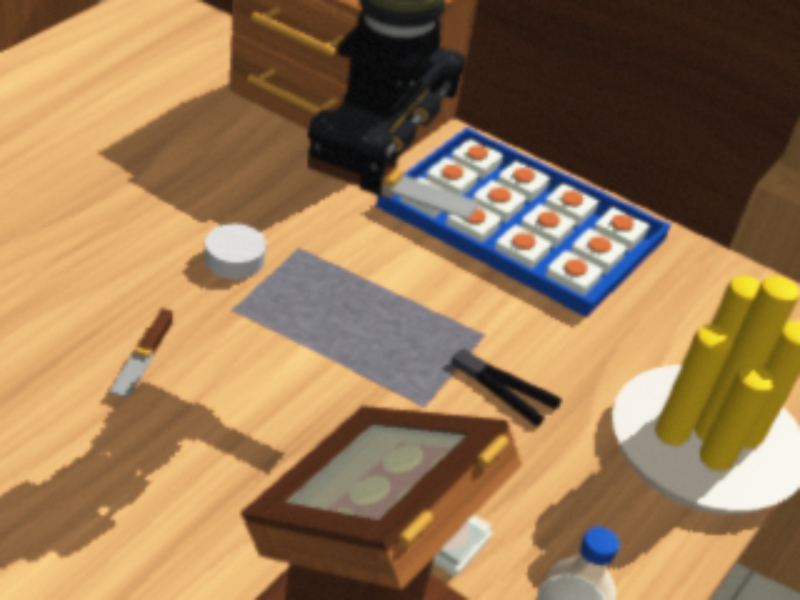

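View pics/f_wrist.png

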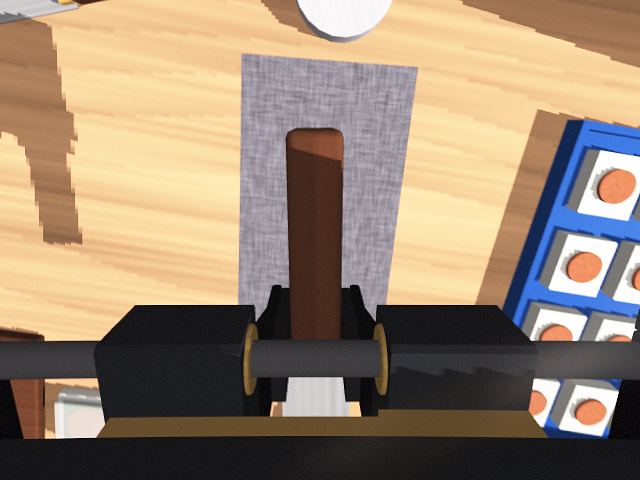

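```bash
cat > ins.py <<'E'
from h import *
import sys
CX,CY,CYAW=.7115,-.002,np.radians(-0.9)
def case(p):
    c,s=np.cos(CYAW),np.sin(CYAW); return np.array([CX+c*p[0]-s*p[1],CY+s*p[0]+c*p[1],p[2]])
def aim(tipcase,slope,L=.104,off=.0076):
    """tip (case frame, blade mid-plane) and blade slope deg -> TCP and goto"""
    a=np.radians(slope); d=np.array([np.cos(a),0,np.sin(a)]); n=np.array([np.sin(a),0,-np.cos(a)])
    t=case(np.array(tipcase)-L*d-off*n); print("TCP",t.round(4),end=" "); goto(t,90+np.degrees(CYAW),-slope)
E
python3 - <<'E'
from ins import *
goto([.49,0,.15],89,-32)
E
```

```text
shift mm [  51.7   42.2 -314.4] turn [ 0.1813  0.0546 -0.5552] rows 7.708223452475462 4.694476192310794
```

```bash

python3 -m pendant '[[10,[52,42,-314],[0.181,0.055,-0.555]],[10,[52,42,-314],[0.181,0.055,-0.555]],[10,[52,42,-314],[0.181,0.055,-0.555]],[10,[52,42,-314],[0.181,0.055,-0.555]],[10,[52,42,-314],[0.181,0.055,-0.555]],[10,[52,42,-314],[0.181,0.055,-0.555]],[10,[52,42,-314],[0.181,0.055,-0.555]],[10,[52,42,-314],[0.181,0.055,-0.555]],[10,[52,42,-314],[0.181,0.055,-0.555]],[10,[52,42,-314],[0.181,0.055,-0.555]]]'
python3 - <<'E'
from ins import *
state()
c=optics.read_camera("scene"); cv2.imwrite("pics/g_scene.png",cv2.resize(c["image"][160:400,200:520],(800,600)))
ms=models.masks_of("scene","scraper")
p,Rc=tool()
for m in ms[:3]:
    P=cloud(c,m["pixels"]); print(m["confidence"],len(P),np.median(P,0).round(3))
    Q=Rc.inv().apply(P-p)*1000
    k=(np.abs(Q[:,2])<25)&(Q[:,1]<-15)&(Q[:,1]>-120)&(np.abs(Q[:,0]-8)<30)
    if k.sum()<20: continue
    Q=Q[k]; print("blade pts",len(Q),"x med",np.median(Q[:,0]),"y range",np.percentile(Q[:,1],[1,50,99]),"z range",np.percentile(Q[:,2],[2,50,98]))
    print("x vs y fit",np.polyfit(Q[:,1],Q[:,0],1))
c=optics.read_camera("top"); cv2.imwrite("pics/g_top.png",cv2.resize(c["image"][110:350,200:520],(800,600)))
for m in models.masks_of("top","scraper")[:3]:
    P=cloud(c,m["pixels"]); Q=Rc.inv().apply(P-p)*1000
    k=(np.abs(Q[:,2])<25)&(Q[:,1]<-15)&(Q[:,1]>-120)&(np.abs(Q[:,0]-8)<30)
    if k.sum()<20: continue
    Q=Q[k]; print("top blade pts",len(Q),"x med",np.median(Q[:,0]),"y range",np.percentile(Q[:,1],[1,50,99]),"z range",np.percentile(Q[:,2],[2,50,98]),"fit",np.polyfit(Q[:,1],Q[:,0],1))
E
```

```text
time_s: 13.13
tool_pos: [0.4904, -0.0053, 0.1427]
tool_rot: [-90.3, 58.6, -1.7]
force: [-0.7, 0.1, -2.0]
grip_width: 0.0194
t 13.13 pos [490.4  -5.3 142.7] force [-0.71  0.13 -2.03] tq [ 0.06  0.82 -0.01] w 19.4 q [  6.3 -17.2  -9.8 136.6   0.   29.   84.7]
[[0.52, -0.854, 0.024], [-0.015, 0.019, 1.0], [-0.854, -0.521, -0.003]]
0.7 455 [ 0.518 -0.012  0.152]
blade pts 295 x med 8.792472516146976 y range [-103.98440091  -55.20098003  -15.55977559] z range [-18.81728587  -5.09336024  11.72733657]
x vs y fit [-0.03891958  6.12673822]
top blade pts 463 x med 6.852419016000972 y range [-103.10818382  -58.3850235   -15.61134645] z range [-16.09675559  -1.64471698  12.72956533] fit [-0.02238768  5.23218869]
```

View pics/g_scene.png

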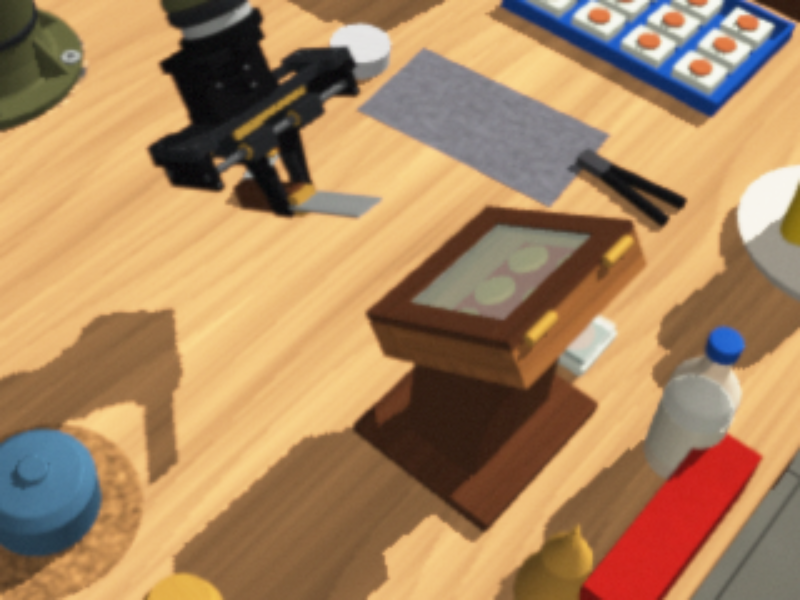

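View pics/g_top.png

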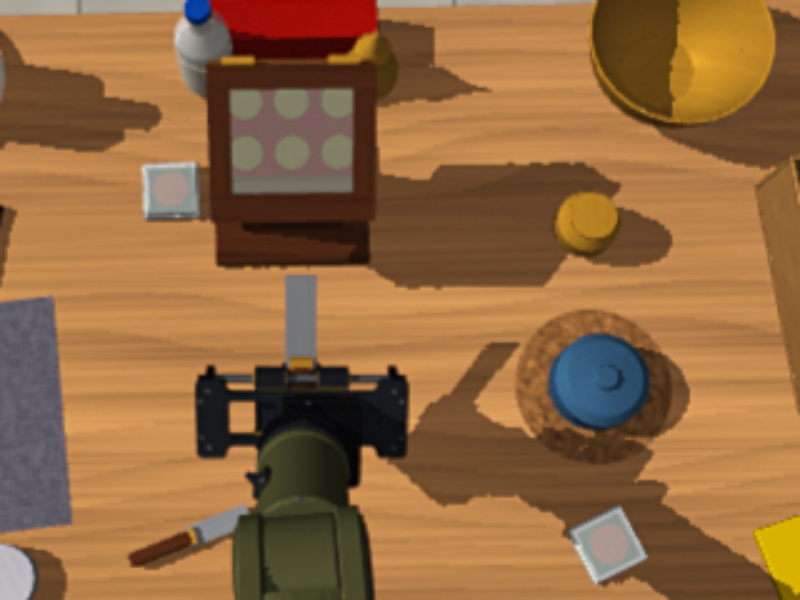

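```bash
python3 - <<'E'
from ins import *
a=np.radians(32); d=np.array([np.cos(a),0,np.sin(a)]); M=np.array([-.061,0,.156])
for k in (.060,.025,0.0,-.022):
    print(k,end=" "); t=M-k*d; aim(t,33.5,.104,.0095)
E
```

```text
0.06 TCP [0.5077 0.0012 0.0747] shift mm [67.9 23.7  1.8] turn [-0.0011 -0.0033 -0.0338] rows 1.7244287066247752 0.2722541572276724
0.025 TCP [0.5374 0.0007 0.0933] shift mm [ 67.6 -11.3   1.9] turn [-0.0011 -0.0033 -0.0338] rows 1.644349925820788 0.2722541572276724
0.0 TCP [5.586e-01 4.000e-04 1.065e-01] shift mm [ 67.4 -36.3   1.9] turn [-0.0011 -0.0033 -0.0338] rows 1.8367946895607525 0.2722541572276724
-0.022 TCP [5.772e-01 1.000e-04 1.182e-01] shift mm [ 67.2 -58.3   1.9] turn [-0.0011 -0.0033 -0.0338] rows 2.1349434714265514 0.2722541572276724
```

```bash

python3 -m pendant '[[10,[22,5,0],[0,0,-0.034]],[10,[45,0,1],[0,0,-0.034]],[10,[60,-6,2],[0,0,-0.034]],[10,[67,-11,2],[0,0,-0.034]],[10,[67,-11,2],[0,0,-0.034]],[10,[67,-11,2],[0,0,-0.034]]]'
cat > look.py <<'E'
from ins import *
import sys
tag=sys.argv[1]
state()
a=np.radians(32); d=np.array([np.cos(a),0,np.sin(a)]); M=np.array([-.061,0,.156]); n=np.array([np.sin(a),0,-np.cos(a)])
p,Rc=tool()
for cam,(v0,v1,u0,u1) in {"scene":(180,360,260,500),"top":(110,290,220,460)}.items():
    c=optics.read_camera(cam); cv2.imwrite(f"pics/{tag}_{cam}.png",cv2.resize(c["image"][v0:v1,u0:u1],(800,600),interpolation=cv2.INTER_CUBIC))
    for m in models.masks_of(cam,"scraper")[:4]:
        P=cloud(c,m["pixels"]); Q=Rc.inv().apply(P-p)*1000
        k=(np.abs(Q[:,2])<22)&(Q[:,1]<-15)&(Q[:,1]>-125)&(np.abs(Q[:,0]-8)<20)
        if k.sum()<60: continue
        W=P[k]; W=np.c_[(W[:,0]-CX),W[:,1]-CY,W[:,2]]
        s=(W-M)@d*1000; h=-(W-M)@n*1000
        f=np.polyfit(s,h,1); r=h-np.polyval(f,s); g=np.abs(r)<4; f=np.polyfit(s[g],h[g],1)
        print(cam,m["confidence"],k.sum(),"s range",np.percentile(s,[1,99]).round(1),"top surf height at s=0",np.polyval(f,0).round(2),"at tip",np.polyval(f,np.percentile(s,99)).round(2),"slope rel deg",np.degrees(np.arctan(f[0])).round(2),"y",np.percentile(W[:,1],[2,98]).round(4), "tool z",np.percentile(Q[k][:,2],[2,50,98]).round(1))
E
python3 look.py h
python3 - <<'E'
from ins import *
a=np.radians(32); d=np.array([np.cos(a),0,np.sin(a)]); M=np.array([-.061,0,.156])
for k in (.025,-.022):
    print(k,end=" "); t=M-k*d; aim(t,33.5,.104,.0095)
E
```

```text
time_s: 13.83
tool_pos: [0.5377, 0.0029, 0.0948]
tool_rot: [-90.2, 56.4, -1.0]
force: [0.3, -0.2, -1.7]
grip_width: 0.0199
t 13.83 pos [537.7   2.9  94.8] force [ 0.27 -0.2  -1.74] tq [0.06 0.78 0.08] w 19.9 q [  8.9  -6.2 -13.8 135.6   6.8  17.1  78.1]
[[0.553, -0.833, 0.014], [-0.01, 0.011, 1.0], [-0.833, -0.553, -0.002]]
scene 0.75 304 s range [-112.2  -23.9] top surf height at s=0 1.97 at tip 1.62 slope rel deg 0.85 y [-0.0129  0.0171] tool z [-17.   -3.6  12.8]
top 0.94 400 s range [-112.5  -25.4] top surf height at s=0 3.93 at tip 3.73 slope rel deg 0.44 y [-0.0113  0.0164] tool z [-15.3  -2.5  12.2]
0.025 TCP [0.5374 0.0007 0.0933] shift mm [ 2.   2.  -0.9] turn [ 0.0008 -0.0025  0.004 ] rows 0.07162915451299781 0.03850788924139068
-0.022 TCP [5.772e-01 1.000e-04 1.182e-01] shift mm [  3.4 -45.   -0.9] turn [ 0.0008 -0.0025  0.004 ] rows 1.0813069806501696 0.03850788924139068
```

View pics/h_scene.png

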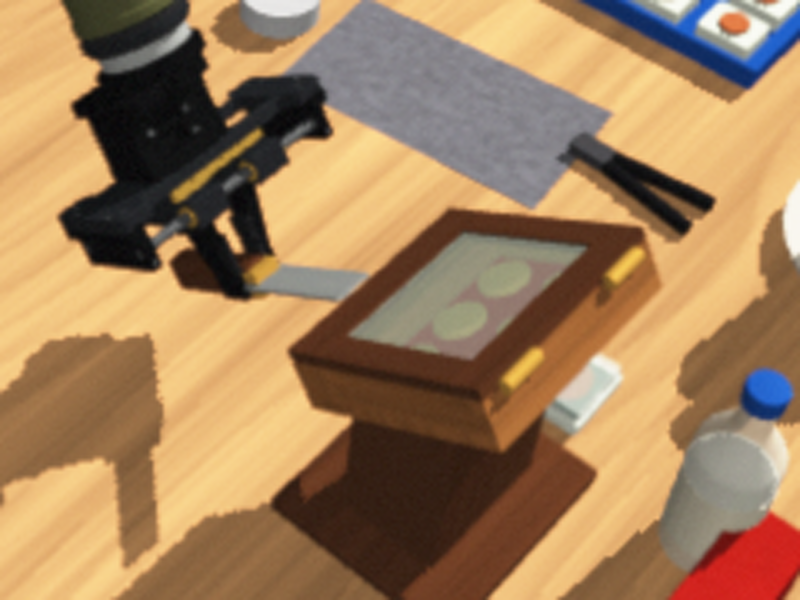

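View pics/h_top.png

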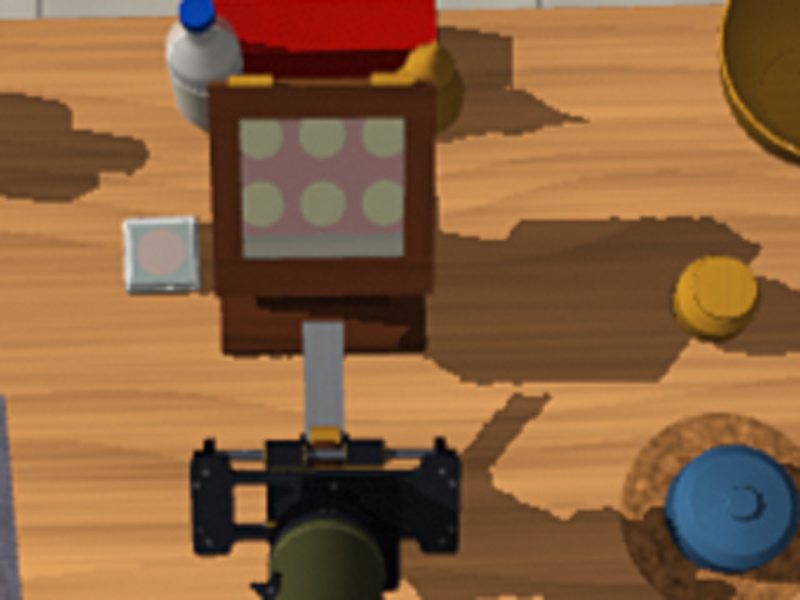

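```bash
python3 - <<'E'
from ins import *
a=np.radians(32); d=np.array([np.cos(a),0,np.sin(a)]); M=np.array([-.061,0,.156]); n=np.array([np.sin(a),0,-np.cos(a)])
for cam in ("scene","top"):
    c=optics.read_camera(cam)
    mm=models.masks_of(cam,"lid")
    if not mm: print(cam,"none"); continue
    P=cloud(c,cv2.erode(mm[0]["pixels"].astype(np.uint8),np.ones((3,3)))>0)
    W=np.c_[P[:,0]-CX,P[:,1]-CY,P[:,2]]; s=(W-M)@d*1000; h=-(W-M)@n*1000
    for lo,hi in ((-3,8),(4,16),(10,25),(120,140)):
        k=(s>lo)&(s<hi)&(np.abs(W[:,1])<.06)&(h>5)&(h<25); print(cam,lo,hi,k.sum(),"h med",np.median(h[k]).round(2), "s min",np.percentile(s[h>5],[.5,2]).round(1))
E
```

```text
scene -3 8 41 h med 12.96 s min [3.5 7.9]
scene 4 16 130 h med 13.11 s min [3.5 7.9]
scene 10 25 202 h med 13.1 s min [3.5 7.9]
scene 120 140 295 h med 11.08 s min [3.5 7.9]
top -3 8 162 h med 14.33 s min [-0.4  3. ]
top 4 16 239 h med 14.86 s min [-0.4  3. ]
top 10 25 297 h med 14.59 s min [-0.4  3. ]
top 120 140 423 h med 12.53 s min [-0.4  3. ]
```

Relative to the cover the blade is within about 0.5 mm of the slot's mid-height, parallel and centred, so I insert.

```bash

python3 -m pendant '[[10,[0.5,-10,0],[0,0,0]],[10,[1,-20,0],[0,0,0]],[10,[1,-28,0],[0,0,0]],[10,[1.2,-34,0],[0,0,0]],[10,[1.4,-40,0],[0,0,0]],[10,[1.5,-45,0],[0,0,0]],[10,[1.5,-45,0],[0,0,0]]]'
python3 look.py i
```

```text
time_s: 14.82
tool_pos: [0.5778, 0.0005, 0.1204]
tool_rot: [-90.2, 56.2, -1.2]
force: [0.2, 0.7, -0.9]
grip_width: 0.0194
t 14.82 pos [5.778e+02 5.000e-01 1.204e+02] force [ 0.17  0.66 -0.9 ] tq [ 0.02  0.82 -0.07] w 19.4 q [  9.1  -3.6 -13.4 129.8   6.8  20.1  78.9]
[[0.556, -0.831, 0.017], [-0.011, 0.013, 1.0], [-0.831, -0.556, -0.002]]
scene 0.78 193 s range [-64.9   1.7] top surf height at s=0 1.66 at tip 1.67 slope rel deg 0.54 y [-0.0153  0.0142] tool z [-17.   -4.3  12.4]
top 0.78 270 s range [-64.5  -8.4] top surf height at s=0 2.57 at tip 2.58 slope rel deg -0.02 y [-0.014   0.0136] tool z [-15.8  -2.1  11.6]
```

View pics/i_scene.png

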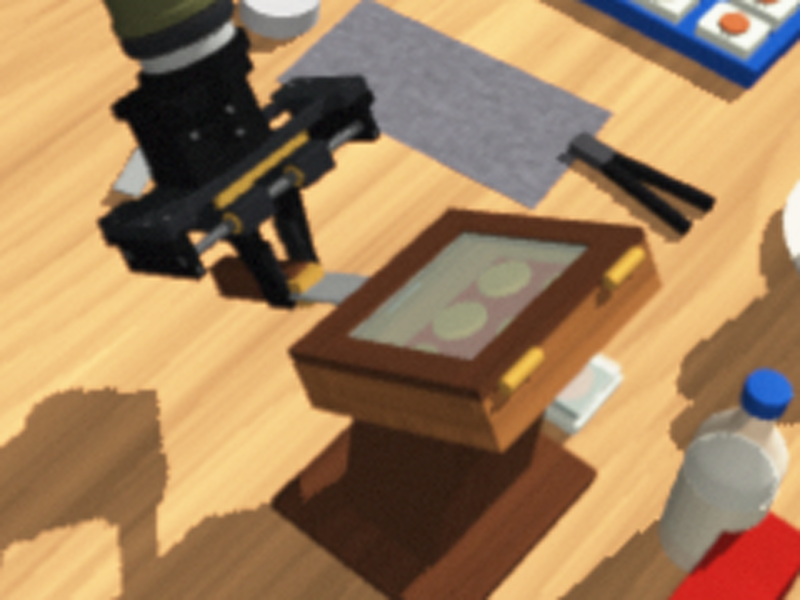

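View pics/i_top.png

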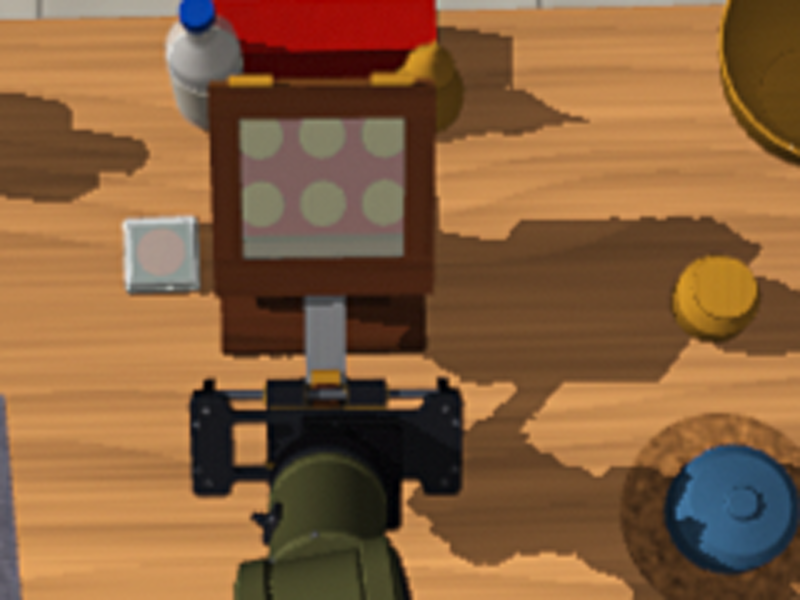

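Blade about 21 mm deep, force near zero. Next I work out the lifting arc about the hinge.

```bash
cat > arc.py <<'E'
from ins import *
import sys
th=[float(v) for v in sys.argv[1].split(",")]; U=float(sys.argv[2]) if len(sys.argv)>2 else .021
p,Rc=tool(); H=np.array([.0636,0,.2397])
for t in th:
    lam=np.radians(212-t); e=np.array([np.cos(lam),0,np.sin(lam)])     # hinge -> front edge
    opn=np.array([np.sin(lam),0,-np.cos(lam)])                          # opening direction
    beta=np.interp(t,[0,20,80],[32,32,15]); rel=np.radians(beta-(32-t))
    tip=H+(.150-U)*e-opn*.0015*max(np.cos(rel),.3)
    a=np.radians(beta); 
    sl=np.radians(beta+1.7); d=np.array([np.cos(sl),0,np.sin(sl)]); n=np.array([np.sin(sl),0,-np.cos(sl)])
    T=case(tip-.104*d-.0095*n)
    z=R.from_euler('z',CYAW).apply([0,1,0]); x=R.from_euler('z',CYAW).apply(n); Rt=R.from_matrix(np.stack([x,np.cross(z,x),z],1))
    print(t,"TCP",(T*1000).round(0),"shift",(Rc.inv().apply(T-p)*1000).round(1),"turn",(Rc.inv()*Rt).as_rotvec().round(3))
E
python3 arc.py 0,5,10,15,20,25,30,35,40,45,50
```

```text
0.0 TCP [575.   0. 120.] shift [-1.9  0.2 -0.3] turn [ 0.    -0.003 -0.001]
5.0 TCP [569.   0. 130.] shift [-13.1  -0.5  -0.3] turn [ 0.    -0.003 -0.001]
10.0 TCP [564.   0. 140.] shift [-24.2  -2.2  -0.3] turn [ 0.    -0.003 -0.001]
15.0 TCP [560.   0. 151.] shift [-35.2  -4.8  -0.4] turn [ 0.    -0.003 -0.001]
20.0 TCP [557.   0. 162.] shift [-45.9  -8.4  -0.4] turn [ 0.    -0.003 -0.001]
25.0 TCP [554.   0. 175.] shift [-58.8 -13.2  -0.4] turn [-0.    -0.003  0.024]
30.0 TCP [552.   1. 189.] shift [-71.3 -18.9  -0.5] turn [-0.    -0.003  0.048]
35.0 TCP [551.   1. 202.] shift [-83.3 -25.5  -0.5] turn [-0.    -0.003  0.073]
40.0 TCP [551.   1. 216.] shift [-94.7 -33.   -0.5] turn [-0.    -0.003  0.098]
45.0 TCP [552.   1. 229.] shift [-105.4  -41.3   -0.6] turn [-0.    -0.003  0.123]
50.0 TCP [554.   0. 243.] shift [-115.4  -50.4   -0.6] turn [-0.    -0.003  0.147]
```

```bash

python3 -m pendant '[[10,[-6,0,0],[0,0,0]],[10,[-13,-0.5,0],[0,0,0]],[10,[-24,-2,0],[0,0,0]],[10,[-35,-5,0],[0,0,0]],[10,[-46,-8.5,0],[0,0,0]],[10,[-59,-13,0],[0,0,0.024]],[10,[-71,-19,0],[0,0,0.048]],[10,[-83,-25.5,0],[0,0,0.073]],[10,[-83,-25.5,0],[0,0,0.073]]]' 60
python3 look.py j;  python3 arc.py 35,40,45,50,55,60,65,70,75,80
```

```text
time_s: 15.77
tool_pos: [0.5533, 0.0013, 0.2069]
tool_rot: [-90.2, 60.2, -1.2]
force: [0.5, -0.8, -0.7]
grip_width: 0.0192
t 15.77 pos [553.3   1.3 206.9] force [ 0.52 -0.77 -0.72] tq [ 0.03  0.62 -0.02] w 19.2 q [  7.7 -11.7 -11.1 124.    0.4  37.8  85. ]
[[0.497, -0.867, 0.017], [-0.01, 0.014, 1.0], [-0.867, -0.498, -0.002]]
scene 0.9 190 s range [-40.3   4. ] top surf height at s=0 83.61 at tip 83.27 slope rel deg -4.85 y [-0.0144  0.0151] tool z [-17.   -4.1  12.3]
top 0.81 336 s range [-40.   23.4] top surf height at s=0 82.94 at tip 81.57 slope rel deg -3.34 y [-0.0121  0.0158] tool z [-14.7  -0.9  13.1]
35.0 TCP [551.   1. 202.] shift [-0.5 -0.5 -0.6] turn [-0.    -0.003  0.   ]
40.0 TCP [551.   1. 216.] shift [-12.4  -7.1  -0.6] turn [-0.    -0.003  0.025]
45.0 TCP [552.   1. 229.] shift [-23.7 -14.6  -0.6] turn [-0.    -0.003  0.05 ]
50.0 TCP [554.   0. 243.] shift [-34.4 -22.9  -0.7] turn [-0.    -0.003  0.075]
55.0 TCP [557.   0. 256.] shift [-44.3 -32.   -0.7] turn [-0.    -0.003  0.099]
60.0 TCP [561.   0. 269.] shift [-53.4 -41.7  -0.7] turn [-0.    -0.003  0.124]
65.0 TCP [566.   0. 281.] shift [-61.6 -52.1  -0.7] turn [-0.    -0.003  0.149]
70.0 TCP [572.   0. 293.] shift [-69.  -63.   -0.8] turn [-0.    -0.003  0.174]
75.0 TCP [578.   0. 304.] shift [-75.4 -74.3  -0.8] turn [-0.    -0.003  0.198]
80.0 TCP [586.  -0. 314.] shift [-80.9 -86.   -0.8] turn [-0.    -0.003  0.223]
```

View pics/j_scene.png

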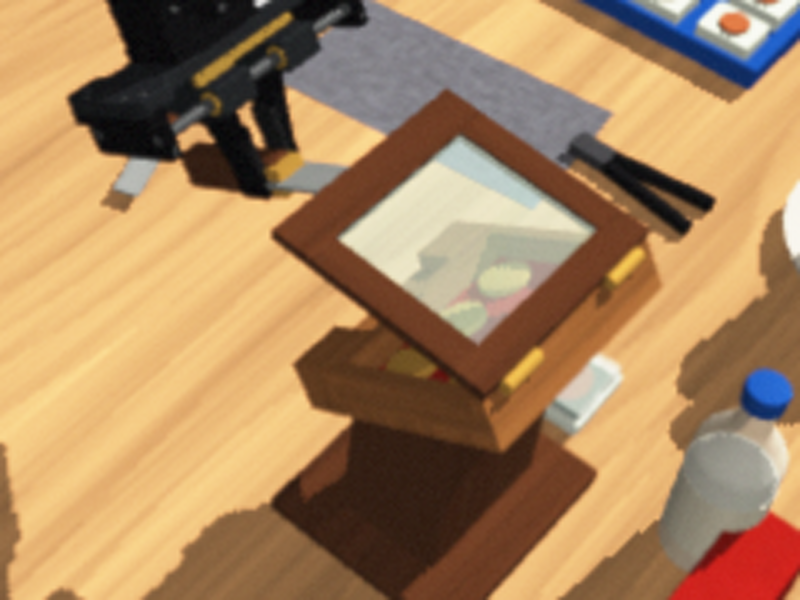

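View pics/j_top.png

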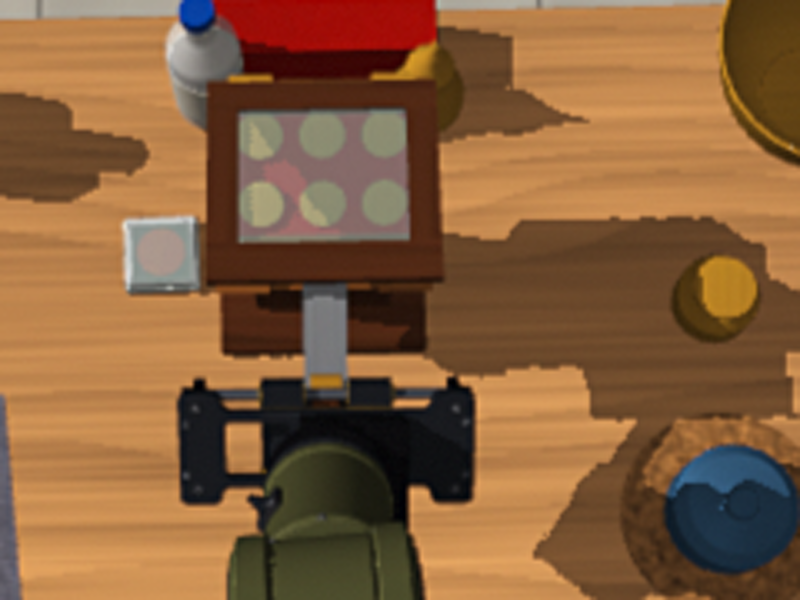

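Cover lifts cleanly with the blade (about 35 degrees). I continue along the arc.

```bash

python3 -m pendant '[[10,[-12.5,-7,0],[0,0,0.025]],[10,[-24,-14.5,0],[0,0,0.05]],[10,[-34.5,-23,0],[0,0,0.075]],[10,[-44.5,-32,0],[0,0,0.1]],[10,[-53.5,-42,0],[0,0,0.124]],[10,[-53.5,-42,0],[0,0,0.124]]]' 60
python3 look.py k;  python3 arc.py 60,65,70,75,80,85
```

```text
time_s: 16.47
tool_pos: [0.5636, 0.0011, 0.2716]
tool_rot: [-90.3, 67.4, -1.3]
force: [0.3, -0.1, -1.1]
grip_width: 0.0199
t 16.47 pos [563.6   1.1 271.6] force [ 0.31 -0.09 -1.08] tq [0.05 0.47 0.01] w 19.9 q [ 7.700e+00 -8.600e+00 -1.060e+01  1.115e+02  1.000e-01  5.440e+01
  8.590e+01]
[[0.384, -0.923, 0.017], [-0.009, 0.015, 1.0], [-0.923, -0.384, -0.002]]
scene 0.89 275 s range [ 1.8 55.2] top surf height at s=0 134.83 at tip 123.72 slope rel deg -11.39 y [-0.0143  0.0154] tool z [-16.6  -3.3  12.9]
top 0.96 441 s range [ 7.4 74.4] top surf height at s=0 132.64 at tip 119.86 slope rel deg -9.75 y [-0.0141  0.0148] tool z [-16.1  -2.8  12.4]
top 0.52 287 s range [ 79.1 105.7] top surf height at s=0 289.41 at tip 102.13 slope rel deg -60.56 y [-0.0191  0.0219] tool z [-20.5   1.   20.5]
60.0 TCP [561.   0. 269.] shift [-0.5 -0.4 -0.7] turn [-0.    -0.003 -0.001]
65.0 TCP [566.   0. 281.] shift [-10.   -9.7  -0.7] turn [-0.001 -0.003  0.024]
70.0 TCP [572.   0. 293.] shift [-18.7 -19.5  -0.7] turn [-0.001 -0.003  0.048]
75.0 TCP [578.   0. 304.] shift [-26.5 -30.   -0.8] turn [-0.001 -0.003  0.073]
80.0 TCP [586.  -0. 314.] shift [-33.4 -40.9  -0.8] turn [-0.001 -0.003  0.098]
85.0 TCP [595.  -0. 322.] shift [-36.8 -51.7  -0.8] turn [-0.001 -0.003  0.098]
```

View pics/k_scene.png

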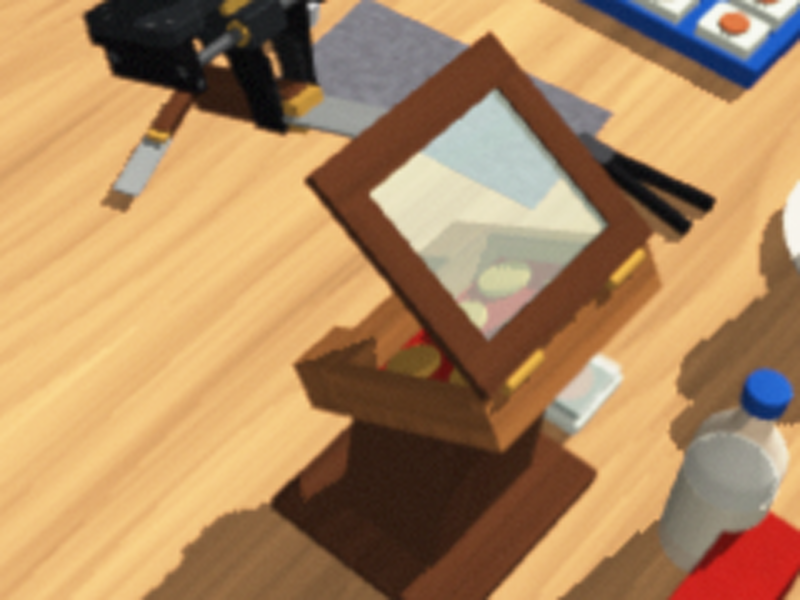

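```bash

python3 -m pendant '[[10,[-10,-10,0],[0,0,0.024]],[10,[-19,-20,0],[0,0,0.048]],[10,[-27,-31,0],[0,0,0.073]],[10,[-34,-43,0],[0,0,0.098]],[10,[-36,-49,0],[0,0,0.098]],[10,[-36,-49,0],[0,0,0.098]],[10,[-36,-49,0],[0,0,0.098]]]' 60
cat > lidang.py <<'E'
from ins import *
for cam in ("scene","top"):
    c=optics.read_camera(cam); mm=models.masks_of(cam,"lid")
    if not mm: print("no lid",cam); continue
    P=cloud(c,cv2.erode(mm[0]["pixels"].astype(np.uint8),np.ones((3,3)))>0); P=P[(P[:,2]>.23)&(P[:,2]<.45)]
    if len(P)<30: print(cam,"few"); continue
    # hinge-relative angle in case xz plane, of points on cover (robust line through)
    X=np.c_[P[:,0]-CX-.0636,P[:,2]-.2397]
    k=np.hypot(*X.T)>.06; X=X[k]; k=np.hypot(*X.T)<.17; X=X[k]
    ang=np.degrees(np.arctan2(X[:,1],X[:,0])); print(cam,mm[0]["confidence"],len(X),"open deg",np.percentile(212-ang,[10,30,50,70,90]).round(1))
E
python3 look.py l; python3 lidang.py
```

```text
time_s: 17.25
tool_pos: [0.5928, 0.0007, 0.3206]
tool_rot: [-90.5, 73.2, -1.4]
force: [-0.3, 1.2, -1.4]
grip_width: 0.0201
t 17.25 pos [592.8   0.7 320.6] force [-0.27  1.15 -1.4 ] tq [ 0.03  0.4  -0.01] w 20.1 q [  7.4  -2.  -10.6  98.6   1.1  66.6  85.6]
[[0.288, -0.957, 0.017], [-0.007, 0.016, 1.0], [-0.958, -0.288, -0.002]]
scene 0.62 394 s range [ 51.2 115. ] top surf height at s=0 172.5 at tip 140.48 slope rel deg -15.56 y [-0.0147  0.0151] tool z [-16.5  -3.   13.3]
top 0.74 298 s range [ 91.2 132.2] top surf height at s=0 171.63 at tip 137.35 slope rel deg -14.53 y [-0.0145  0.0148] tool z [-15.8  -1.1  13.6]
scene 0.94 3292 open deg [88.  88.6 89.  89.5 90.8]
top 0.6 883 open deg [86.8 87.8 88.2 88.5 89.5]
```

View pics/l_scene.png

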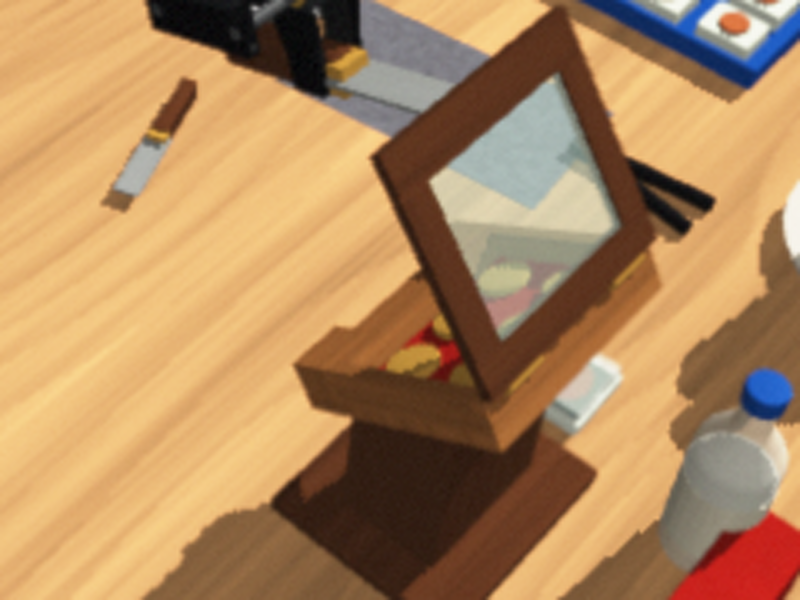

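View pics/l_top.png

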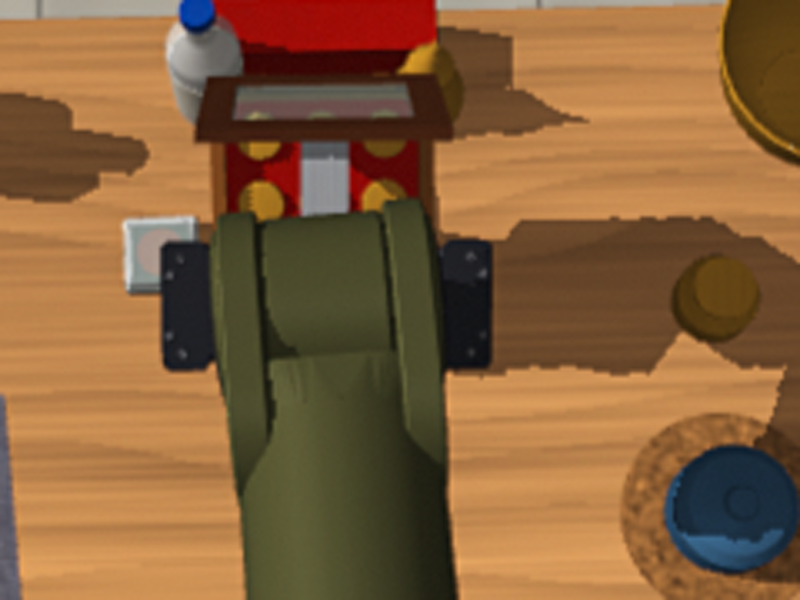

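Cover stands at roughly 85 degrees. I back the blade out along its axis and check the cover stays.

```bash

python3 -m pendant '[[10,[0,20,0],[0,0,0]],[10,[0,50,0],[0,0,0]],[10,[0,85,0],[0,0,0]],[10,[0,120,0],[0,0,0]],[10,[0,140,0],[0,0,0.1]],[10,[0,140,0],[0,0,0.2]],[10,[0,140,0],[0,0,0.26]]]' 60
python3 lidang.py
python3 -c "
from ins import *
state();goto([.478,.316,.15],99.6,-1.7)"
```

```text
time_s: 18.23
tool_pos: [0.4587, 0.0027, 0.2821]
tool_rot: [-95.5, 88.2, -6.5]
force: [1.0, -0.1, -1.3]
grip_width: 0.0193
scene 0.66 3243 open deg [88.  88.5 89.  89.5 90.9]
top 0.7 884 open deg [86.7 87.8 88.2 88.5 89.5]
t 18.43 pos [459.6   2.9 281.1] force [ 0.9  -0.8  -1.03] tq [-0.    0.04  0.03] w 19.5 q [  7.7  -7.  -10.5 106.1  -1.1  78.9  86.4]
[[0.034, -0.999, 0.017], [-0.003, 0.017, 1.0], [-0.999, -0.034, -0.002]]
shift mm [130.8  -8.6 313.6] turn [-0.1846 -0.008   0.0041] rows 8.15105407216541 1.4792619732552326
```

```bash

python3 -m pendant '[[10,[0,-8,40],[0,0,0]],[10,[0,-8,80],[-0.05,0,0]],[10,[20,-8,120],[-0.1,0,0]],[10,[40,-8,160],[-0.15,-0.004,0]],[10,[60,-8,200],[-0.185,-0.008,0.004]],[10,[80,-8,240],[-0.185,-0.008,0.004]],[10,[100,-8,275],[-0.185,-0.008,0.004]],[10,[120,-8,300],[-0.185,-0.008,0.004]],[10,[130,-8.5,313],[-0.185,-0.008,0.004]],[10,[130,-8.5,313],[-0.185,-0.008,0.004]]]' 60
python3 - <<'E'
from ins import *
state(); goto([.478,.316,.0225],99.6,-1.7)
c=optics.read_camera("scene"); cv2.imwrite("pics/m_scene.png",cv2.resize(c["image"][120:360,280:600],(800,600)))
p,Rc=tool()
for cam in("scene","top"):
  c=optics.read_camera(cam)
  for m in models.masks_of(cam,"scraper")[:2]:
    P=cloud(c,m["pixels"]); Q=Rc.inv().apply(P-p)*1000
    k=(np.abs(Q[:,2])<22)&(Q[:,1]<-20)&(Q[:,1]>-110)&(np.abs(Q[:,0]-8)<20)
    if k.sum()>50: print(cam,k.sum(),np.polyfit(Q[k,1],Q[k,0],1),np.polyfit(Q[k,1],P[k,2]*1000,1),np.percentile(Q[k,1],1))
E
```

```text
time_s: 19.27
tool_pos: [0.4741, 0.3188, 0.148]
tool_rot: [-87.2, 88.6, 12.8]
force: [-0.9, -0.4, -2.8]
grip_width: 0.0193
t 19.27 pos [474.1 318.8 148. ] force [-0.89 -0.41 -2.77] tq [-0.03  0.06 -0.03] w 19.3 q [-12.2  13.6 -28.1 101.5   7.7  65.4  57.3]
[[0.024, -0.985, -0.174], [0.006, -0.173, 0.985], [-1.0, -0.025, 0.001]]
shift mm [125.5  -0.2  -3.6] turn [ 0.0069  0.0014 -0.0048] rows 3.010883159032243 0.06780273850083354
scene 236 [-0.01644803  6.68250822] [-1.00739848e-02  1.42775783e+02] -101.78515803928497
top 141 [-0.02329125  3.38312052] [-3.24467994e-03  1.46075197e+02] -103.37750591240092
```

View pics/m_scene.png

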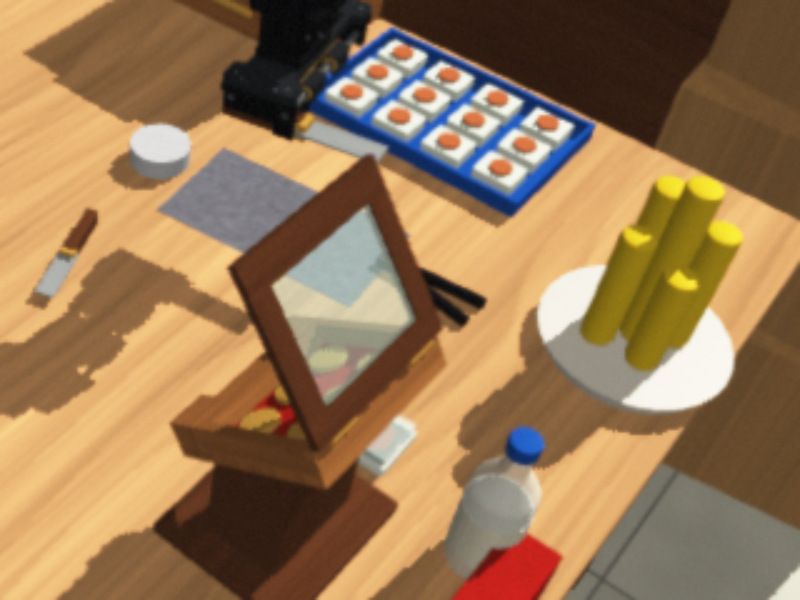

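Blade is level over the felt, and the cover stays open. I lower it.

```bash

python3 -m pendant '[[10,[30,0,-1],[0,0,0]],[10,[65,0,-2],[0,0,0]],[10,[90,0,-3],[0,0,0]],[10,[105,0,-3],[0,0,0]],[10,[115,0,-3],[0,0,0]],[10,[120,0,-3],[0,0,0]],[10,[122,0,-3],[0,0,0]],[10,[122,0,-3],[0,0,0]],[10,[122,0,-3],[0,0,0]]]' 60
python3 -c "
from ins import *
state();goto([.478,.316,.0225],99.6,-1.7)"
```

```text
time_s: 20.27
tool_pos: [0.4826, 0.3134, 0.0304]
tool_rot: [-88.9, 88.2, 10.7]
force: [-0.8, 0.1, -1.2]
grip_width: 0.0195
t 20.27 pos [482.6 313.4  30.4] force [-0.84  0.06 -1.16] tq [0.02 0.02 0.  ] w 19.5 q [-13.7  21.6 -26.1 106.8  12.8  52.6  53.8]
[[0.031, -0.986, -0.167], [0.006, -0.167, 0.986], [-1.0, -0.031, 0.001]]
shift mm [7.8 4.3 3.3] turn [0.     0.0006 0.0016] rows 0.22770398406967216 0.013882328533636929
```

```bash

python3 -m pendant '[[10,[4,0,0],[0,0,0]],[10,[6,0,0],[0,0,0]],[10,[7,0,0],[0,0,0]],[10,[7,0,0],[0,0,0]],[10,[7,0,0],[0,0,0]]]' 60
python3 -c "
from ins import *
state()"
```

```text
time_s: 20.68
tool_pos: [0.4825, 0.3134, 0.0232]
tool_rot: [-89.7, 88.3, 9.9]
force: [0.4, -1.6, 5.6]
grip_width: 0.0196
t 20.68 pos [482.5 313.4  23.2] force [ 0.42 -1.59  5.57] tq [-0.17  0.48  0.06] w 19.6 q [-13.9  22.2 -26.  107.   13.2  52.   53.5]
[[0.03, -0.986, -0.167], [0.005, -0.167, 0.986], [-1.0, -0.03, 0.0]]
```

```bash

python3 -m pendant '[[60,[-1,0,0],[0,0,0]],[60,[-1,0,0],[0,0,0]],[60,[-1,0,0],[0,0,0]],[60,[-1,0,0],[0,0,0]],[60,[-1,0,0],[0,0,0]],[60,[-20,0,0],[0,0,0]],[60,[-60,0,0],[0,0,0]],[60,[-100,0,0],[0,0,0]],[60,[-140,0,0],[0,0,0]],[60,[-180,0,0],[0,0,0]]]' 10
python3 -m pendant '[[60,[0,40,0],[0,0,0]],[60,[0,80,0],[0,0,0]],[60,[0,80,0],[0,0,0]]]'
python3 jar.py; python3 lidang.py
cat > fin.py <<'E'
from h import *
for cam in ("top","scene"):
    c=optics.read_camera(cam); cv2.imwrite(f"pics/n_{cam}.png",c["image"])
    for n in ("scraper","felt","coaster","amulet","brasspot","tin","pliers"):
        for m in models.masks_of(cam,n)[:2]:
            P=cloud(c,m["pixels"]); r=cv2.minAreaRect((P[:,:2]*1000).astype(np.float32))
            print(cam,n,round(m["confidence"],2),"rect",np.round(r[0],0),np.round(r[1],0),round(r[2],1),"z",np.round(np.percentile(P[:,2],[2,50,98])*1000),"med",np.round(np.median(P[:,:2],0)*1000))
E
python3 fin.py; python3 -c "
from h import *
state()"
```

```text
time_s: 21.52
tool_pos: [0.4761, 0.312, 0.2036]
tool_rot: [-90.4, 88.4, 9.2]
force: [1.4, -0.3, -0.4]
grip_width: 0.0593
time_s: 21.77
tool_pos: [0.3903, 0.2981, 0.1987]
tool_rot: [-98.4, 88.6, 1.5]
force: [-1.1, -0.0, -0.5]
grip_width: 0.06
scene 0.59 top med [ 0.5092 -0.3256] 456 wallfit [ 0.5006 -0.321 ] zmax 0.06690880165785659
top 0.77 top med [ 0.4965 -0.3193] 174 wallfit [ 0.4989 -0.3233] zmax 0.0680421359958507
scene 0.69 3232 open deg [88.  88.5 88.9 89.5 90.9]
top 0.61 902 open deg [86.7 87.8 88.2 88.5 89.5]
top scraper 0.94 rect [348. 112.] [ 23. 130.] 20.1 z [ 7. 13. 22.] med [351.  99.]
top scraper 0.56 rect [507. 307.] [173.  55.] 26.4 z [-1. 14. 28.] med [531. 318.]
top felt 0.55 rect [468. 301.] [289. 171.] 9.3 z [-5.  0.  6.] med [524. 306.]
top felt 0.29 rect [532. 320.] [117.  31.] 10.6 z [ 8. 15. 28.] med [531. 318.]
top coaster 0.56 rect [ 500. -324.] [168. 168.] 73.9 z [-5.  1. 10.] med [ 491. -314.]
top coaster 0.32 rect [322. 292.] [73. 30.] 36.6 z [ 3. 25. 31.] med [319. 289.]
top amulet 0.93 rect [ 329. -323.] [62. 63.] 24.2 z [ 6. 21. 27.] med [ 330. -320.]
[... 758 characters left out ...]
let 0.9 rect [ 334. -324.] [64. 62.] 24.7 z [ 3. 20. 24.] med [ 339. -328.]
scene amulet 0.51 rect [760.  72.] [ 34. 217.] 10.8 z [ 0. 19. 25.] med [752. 124.]
scene brasspot 0.58 rect [ 669. -315.] [74. 84.] 64.2 z [-0. 57. 68.] med [ 684. -327.]
scene tin 0.84 rect [312. 307.] [68. 71.] 42.2 z [-0. 23. 29.] med [319. 298.]
scene pliers 0.68 rect [683. 342.] [47. 71.] 87.4 z [-1.  9. 14.] med [689. 350.]
scene pliers 0.44 rect [ 324. -320.] [78. 78.] 25.5 z [-2. 20. 24.] med [ 339. -326.]
t 22.97 pos [397.8 298.7 199.6] force [-0.02  0.13  0.52] tq [-0.    0.03 -0.02] w 60.2 q [-10.7   1.4 -30.  107.6   1.7  69.7  58.3]
[[0.029, -0.986, -0.167], [0.005, -0.167, 0.986], [-1.0, -0.029, -0.0]]
```

View pics/n_top.png

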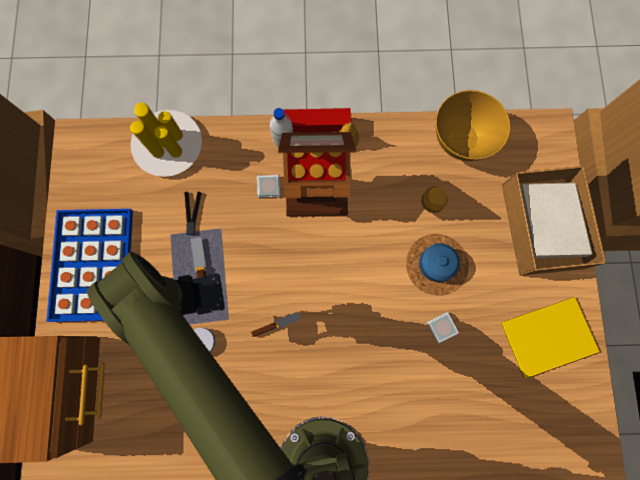

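View pics/n_scene.png

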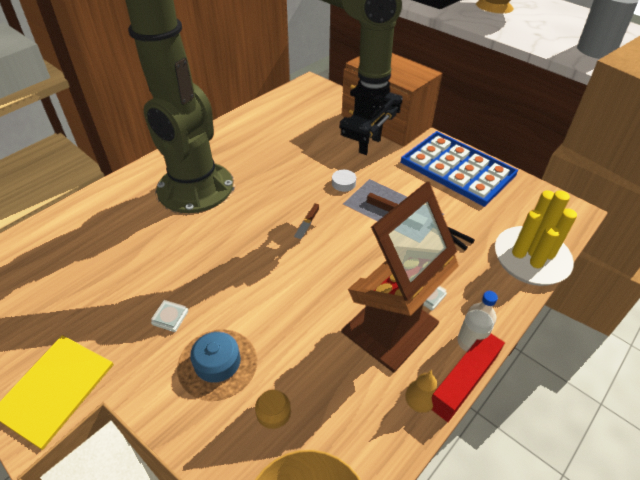

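Top and scene pictures show the jar on the coaster (440,263), the cover open (316,145), the scraper on the felt (199,255) and the bystanders in place. I check with the wrist camera that the scraper lies flat.

```bash

python3 - <<'E'
from h import *
c=optics.read_camera("wrist"); cv2.imwrite("pics/o_wrist.png",c["image"])
P0=None
for m in models.masks_of("wrist","scraper")[:2]:
    P=cloud(c,m["pixels"]); r=cv2.minAreaRect((P[:,:2]*1000).astype(np.float32)); print(m["confidence"],r)
    ax=np.array([.986,.167]); s=P[:,:2]@ax; 
    for lo,hi in zip(np.arange(s.min(),s.max(),.02),np.arange(s.min(),s.max(),.02)+.02):
        k=(s>=lo)&(s<hi); print(round(lo,3),k.sum(),np.percentile(P[k,2],[50,90]).round(4))
E
```

```text
0.75 ((482.0625, 314.3789978027344), (228.33111572265625, 32.430538177490234), 9.687979698181152)
0.414 6 [0.2669 0.2672]
0.434 130 [0.0136 0.0215]
0.454 580 [0.0238 0.0248]
0.474 524 [0.0238 0.0248]
0.494 488 [0.0239 0.0248]
0.514 469 [0.0239 0.0249]
0.534 546 [0.0212 0.0243]
0.554 284 [0.0125 0.0133]Traceback (most recent call last):
  File "<stdin>", line 8, in <module>
    return _quantile_unchecked(
        a, q, axis, out, overwrite_input, method, keepdims, weights)
    return _ureduce(a,
                    func=_quantile_ureduce_func,
    ...<5 lines>...
                    overwrite_input=overwrite_input,
                    method=method)
    r = func(a, **kwargs)
    result = _quantile(arr,
                       quantiles=q,
    ...<2 lines>...
                       out=out,
                       weights=wgt)
    slices_having_nans = np.isnan(arr[-1, ...])
                                  ~~~^^^^^^^^^
IndexError: index -1 is out of bounds for axis 0 with size 0
```

View pics/o_wrist.png

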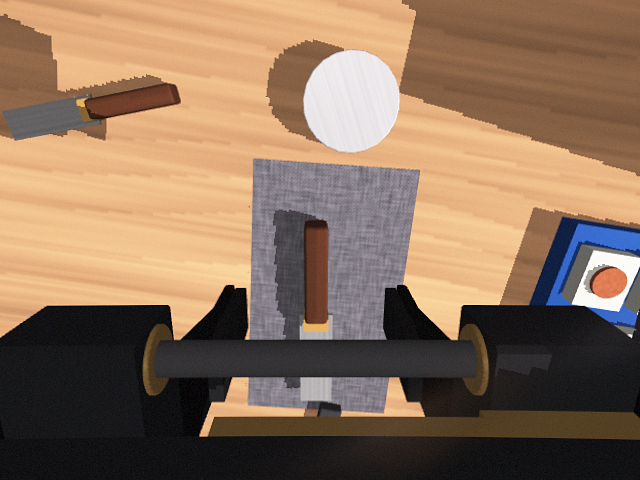

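The handle's top is level along its length (23.8–23.9 mm) at (316,220)–(316,322), the blade reads 12.5 mm, and it lies on the felt. The arm is clear of everything, so I hand in.

```bash
python3 -c "
from h import *
print(env.sign_off()); print(telemetry.get_obs()['time_s'])"
```

```text
the job is handed in; nothing more can be done
None
the job is handed in; nothing more can be done
```

The job is done and handed in at about 23 s; `env.sign_off()` gives no verdict, so what follows is from my own checks.

- **Jar:** I slid it upright onto the coaster with the two opened fingers. It stands about 2 to 4 mm from the coaster's middle.
- **Cover:** I put the blade about 21 mm into the notch and swung the cover along its hinge arc. The cameras read 88 to 89 degrees on its outer face, which I take as about 85 degrees open. The reading did not change after I drew the blade out.
- **Gripper on the case:** Wrist forces stayed within about 2 N at each check during the levering, and the gripper stayed clear of the case and cover in every picture.
- **Scraper:** It lies flat and level on the felt, about 15 mm from the mat's middle, and the arm is clear of it.
- **Bystanders:** The amulets, brass pot and pliers measured within about 5 mm of where they started in at least one clear view. The tin is half hidden by the arm in the top view and reads off there, but the scene view puts it where it was.

**Checks that disagreed:** The scene and top cameras differed by 1 to 2 mm in height; I went by heights relative to the cover. Some late network detections (felt, pliers, second amulet) were spoiled by the arm or the open cover hiding them.

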